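Raise the locating pin: change the riser bush under it

ROBOT

A 7-joint arm with a two-finger parallel gripper is mounted at the origin on a cart in front of the work surface, level with it; the furniture and walls round the work are solid. World frame = base frame: x ahead of the robot, y to its left, z up, the work surface at z = 0. Lengths are in mm, angles in rad, forces in N, time in s.
With the tool pointing down it reaches from about 400 to 850 mm from the base axis. Payload 4.5 kg.
Tool frame: the origin (TCP) lies on the centre line of the jaws, within the pads' length; the fingertips stand 22 mm ahead of it and the grasp point (between the pads) lies 3 mm ahead of it; z points along the fingers, x is the direction in which the jaws open and shut, and the axes are right-handed (so a half turn about z gives the same grasp; the last joint's range is limited). The gripper opens to 88 mm and grips with 3 to 60 N. Pads are 18 mm wide; open, the fingers measure 123 mm over their backs; the gripper's body (75 mm by 187 mm) begins 45 mm behind the grasp point.
Start: joints at [-1.077, 0.689, -0.195, 1.565, 0.157, 0.902, -0.215], TCP at [277.341, 560.121, 237.543] pointing down, gripper open.
Joint ranges: [-3.01, 3.01], [-0.46, 2.08], [-1.47, 1.51], [0.13, 2.56], [-1, 4.14], [0.04, 2.09], [-2.66, 2.66]. Speed limits (rad/s): [2.57, 2.57, 3.14, 3.14, 3.14, 3.14, 3.14].

INTERFACE

Orientations are given as a unit quaternion [w, x, y, z].
In Python, from workcell import sense, optics, arm gives the robot as it stands.
- The arm moves only by the shell command python3 -m inch 'ROWS' [FORCE]. ROWS is text: rows parted by semicolons, each of 5 numbers parted by spaces: the closure, from 0 (fully open) to 1 (shut), then the shift along the tool's x, y, z in m, then the turn about the tool's z in degrees. A call has 1 to 20 rows; each row is the pose to reach, as a shift and turn from the pose measured when the call began, along the tool's axes at that moment; what a row does not reach only later rows make up. A row lasts 1/8 s, in which the tool goes at most 62.5 mm and 10.7 degrees, less where a joint would pass 70% of its speed; a pose out of reach is approached as far as the arm can. A call with a gripper value outside its range is refused whole. The fingers move at their own pace and stop on an object; FORCE is the grip in N (left out, the last holds). Time passes only in rows, so rows that repeat a pose let the fingers close. It gives the time, the measured TCP pose, the force and the opening at its end, in the units of the state.
- sense(): the state, without advancing time (a new reading comes with each control period).
- optics.get_image(name): name is "scene" or "side" or "wrist"; returns a dict with "frame" (420x560x3 uint8, red, green, blue), "mtx" (3x3 intrinsics, pixels), "cam_to_world" (4x4, takes a point from camera to world coordinates); the wrist camera has in their place "T_tool_cam" (4x4, takes a point from camera to tool coordinates, whose origin is the TCP and whose axes are the tool frame's). Camera axes: x right, y down, z forward; pixel columns grow to the right and rows downward; lengths in mm; the calibration is good to about 2 mm. A picture is of the moment at which its call begins: read the wrist's pose just before it. There is no depth.
- arm.close_job(): hands the job in, once; it reports no verdict.
The state is a dict: "clock": time; "q": joint angles; "joint_vel": joint speeds; "effort": joint torques, N m; "tcp_pos": TCP position; "eef_rot": TCP orientation; "ft_force": force on the tool from outside, world axes, zero at the start; "wrist_torque": the same for the moment, N m; "opening": opening from 0.0 (shut) to 1.0 (fully open).
Only numpy, scipy, OpenCV 4.12 (cv2) and the standard library are available. Lean on these libraries where they do the work, as an engineer would, in place of code of your own. Each camera call takes 0.05 s, during which the arm holds its last target.

TASK

Raise the locating pin in the receiver by changing the low riser bush under it for the tallest one from the round stand. First set the pin and its seat aside, each on its own, in the parts tray, then put the low bush away in the stand's empty socket, and rebuild the nest in the receiver from largest to smallest: tall bush, seat, pin, each upright and fully home. Leave the middle-height bush where it is.

Things in the scene. Friction and masses are not known exactly. Their poses are not given: they have to be found in the camera images.
- receiver_mouth (a point): dark steel receiver fixed on the table: 96 mm square base plate, round boss 64 mm dia. with a bore 44 mm dia., 26 mm deep. Point: centre of the bore at the rim, 36 mm above the table; z up. At the start it carries the nest: low bush in the bore, pin seat in the bush, pin in the seat. Two loose brackets, 28 mm high, lie beside it
- stand_empty_mouth (a point): round grey-painted stand fixed on the table: disc 164 mm dia., three sockets 54 mm dia., bores 44 mm dia., 24 mm deep, on a 50 mm radius, 120 deg apart. Point: centre of the socket that is EMPTY at the start, at its rim 32 mm above the table; z up, x points away from the disc's centre (at x = -50 mm; other sockets x = -75, y = +-43 mm)
- tray_floor (a point): shallow dark steel parts tray with black rubber floor, fixed on the table, 126 mm (its x) by 176 mm (its y) outside, walls 4 mm thick, 14 mm high. Point: middle of the floor, 6 mm above the table; z up. A flange lies in its +y half; the middle and the -y half are free
- low_bush_center (a point): steel riser bush, lowest of three, one groove round the collar: collar 56 mm dia. x 14 mm on a shank 40 mm dia. x 22 mm (chamfered foot), 36 mm tall; blind bore 30 mm dia., floor 8 mm above the foot. Point: on its axis half-way up, 18 mm above the foot; z up. Seated, its collar rests on the socket's rim. Starts in the receiver under the pin seat
- mid_bush_center (a point): steel riser bush, middle of three, two grooves: collar 56 mm dia. x 23 mm on a shank 40 mm dia. x 22 mm (chamfered foot), 45 mm tall; blind bore 30 mm dia., floor 8 mm above the foot. Point: on its axis half-way up, 22.5 mm above the foot; z up. Seated, its collar rests on the socket's rim. In one of the stand's sockets, stays there
- tall_bush_center (a point): steel riser bush, tallest of three, three grooves: collar 56 mm dia. x 32 mm on a shank 40 mm dia. x 22 mm (chamfered foot), 54 mm tall; blind bore 30 mm dia., floor 8 mm above the foot. Point: on its axis half-way up, 27 mm above the foot; z up. Seated, its collar rests on the socket's rim. Starts in one of the stand's sockets
- pin_seat_center (a point): aluminium pin seat: collar 42 mm dia. x 20 mm on a shank 26 mm dia. x 20 mm (chamfered foot 20 mm dia.), 40 mm tall; pocket in the top 27 mm dia., 12 mm deep. Point: on its axis half-way up, 20 mm above the foot; z up. It can stand on its foot. Seated in a bush, its collar rests on the bush's top
- locating_pin_center (a point): steel locating pin, 42 mm tall, upright on its foot collar (21 mm dia., 10 mm high), tapering above that to 14 mm dia. at 30 mm above the foot, then a bullet nose. Point: on its axis half-way up, 21 mm above the foot; z up. Seated, its foot stands on the floor of the seat's pocket
- spare_flange_center (a point): loose flange ring, 60 mm dia., 14 mm high, lying flat in the tray's +y half; not part of the job. Point: its centre, 7 mm above its underside
Not all that is in view belongs to the job. Leave any purple look-alike of the part that bears pin_seat_center alone.

How it is judged (in metres and radians):
On the way, in this order (a step that is already met when the one before it is completed fails the run):
1. the pin and the pin seat have both been set down in the parts tray (x of pin_seat_center in the frame of tray_floor between -0.06 and 0.06 m and y of pin_seat_center in the frame of tray_floor between -0.085 and 0.085 m and z of each of pin_seat_center, locating_pin_center in the frame of tray_floor below 0.032 m and x of locating_pin_center in the frame of tray_floor between -0.06 and 0.06 m and y of locating_pin_center in the frame of tray_floor between -0.085 and 0.085 m), for 0.2 s.
2. the low bush is fully home in the stand's socket that was empty (horizontal distance between low_bush_center and stand_empty_mouth below 0.006 m and z of low_bush_center in the frame of stand_empty_mouth between -0.007 and -0.001 m and angle between low_bush_center's own z axis and vertical below 0.08 rad), for 0.2 s.
At the end, for the whole second after the job is handed in: tall bush home in the receiver, low bush home in the stand's socket that was empty (axes within 6 mm), seat in the tall bush (8 mm), pin in the seat's pocket (9 mm); heights within 3 mm, upright within 0.08 rad, released, at rest; middle bush upright and not moved over 8 mm (all of step 2 and horizontal distance between tall_bush_center and receiver_mouth below 0.006 m and z of tall_bush_center in the frame of receiver_mouth between 0.002 and 0.008 m and angle between each of tall_bush_center, pin_seat_center, locating_pin_center, mid_bush_center's own z axis and vertical below 0.08 rad and horizontal distance between pin_seat_center and receiver_mouth below 0.008 m and z of pin_seat_center in the frame of receiver_mouth between 0.029 and 0.035 m and horizontal distance between locating_pin_center and receiver_mouth below 0.009 m and z of locating_pin_center in the frame of receiver_mouth between 0.058 and 0.064 m and distance of mid_bush_center from where it was at the start of the episode below 0.008 m and linear speed of each of low_bush, tall_bush, pin_seat, locating_pin below 0.02 m/s); the robot touches nothing.
It also fails if it takes over 136 s, if anything falls off the work surface, if the arm or the gripper's body presses on something with over 40 N, if the wrist force passes 120 N, or if a joint passes its speed limit or range.

## Working session

There is one attempt and no reset: what is moved stays moved. The work goes in short steps, Python scripts to look and compute and a shell command to move; the robot and the scene stay as the last step left them, time stands still between calls to the robot, and variables do not carry over. Pictures are saved under pics/ and viewed, and the job is handed in when it is done.

```bash
ls; mkdir -p pics
python3 - <<'E'
from workcell import sense, optics, arm
import cv2
s=sense();print(s)
for n in("scene","side","wrist"):
    d=optics.get_image(n);cv2.imwrite(f"pics/{n}0.png",d["frame"][:,:,::-1])
    print(n,d["mtx"],d.get("cam_to_world",d.get("T_tool_cam")))
E
```

```text
pics
{'clock': 0.0, 'q': array([-1.0772412 ,  0.68996398, -0.19452436,  1.56632436,  0.15731186,
        0.90247147, -0.21510436]), 'joint_vel': array([-3.93259785e-05,  3.54955245e-04,  2.22062580e-04, -9.27151344e-04,
       -9.38900257e-05,  1.59338239e-04, -5.56567893e-04]), 'effort': array([-3.15865582e-04, -5.27556825e+01, -1.26688320e+00, -1.53428435e+01,
       -5.25525946e-02,  6.55674419e-03,  1.82118947e-04]), 'tcp_pos': array([277.09793794, 559.52981735, 236.72800808]), 'eef_rot': array([ 5.21348242e-04,  8.49601142e-01,  5.27424983e-01, -7.17572499e-04]), 'ft_force': array([-0.40481539,  0.80295778,  0.44883288]), 'wrist_torque': array([ 0.02026179,  0.0433759 , -0.04334376]), 'opening': 0.9979893452935585}
scene [[381.42963299   0.         280.23132613]
 [  0.         381.42963299 208.63463052]
 [  0.           0.           1.        ]] [[ 8.24027182e-01 -2.41156465e-01  5.12662426e-01  1.72602832e+00]
 [-5.66442362e-01 -3.33026862e-01  7.53814407e-01 -7.42675782e+02]
 [-1.10568585e-02 -9.11557277e-01 -4.11024424e-01  5.30478584e+02]
 [ 0.00000000e+00  0.00000000e+00  0.00000000e+00  1.00000000e+00]]
side [[484.36769089   0.         277.98267041]
 [  0.         484.36769089 207.66878577]
 [  0.           0.           1.        ]] [[-9.99711506e-01 -5.13011550e-03  2.34645647e-02  5.62752431e+02]
 [-2.38065195e-02  3.41241960e-01 -9.39673972e-01  1.27541254e+03]
 [-3.18645805e-03 -9.39961492e-01 -3.41265644e-01  5.28138977e+02]
 [ 0.00000000e+00  0.00000000e+00  0.00000000e+00  1.00000000e+00]]
wrist [[317.04187284   0.         284.24930351]
 [  0.         317.04187284 210.89709507]
 [  0.           0.           1.        ]] [[ 9.99999254e-01  1.85074130e-04  1.20732320e-03 -2.67811950e-01]
 [-5.26480611e-04  9.57227425e-01  2.89336100e-01 -7.49274463e+01]
 [-1.10213425e-03 -2.89336520e-01  9.57226809e-01 -1.47044445e+02]
 [ 0.00000000e+00  0.00000000e+00  0.00000000e+00  1.00000000e+00]]
```

View pics/scene0.png

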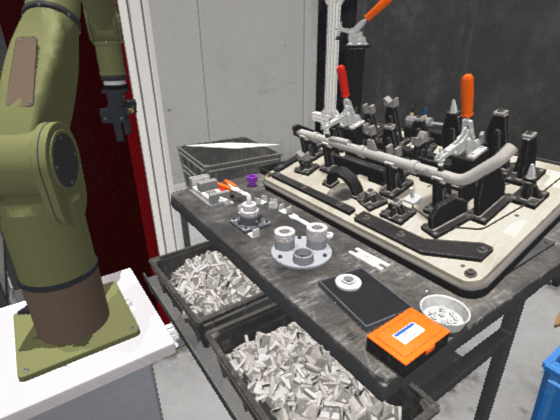

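View pics/side0.png

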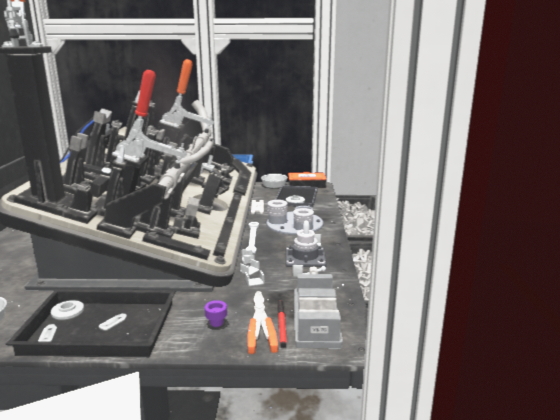

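View pics/wrist0.png

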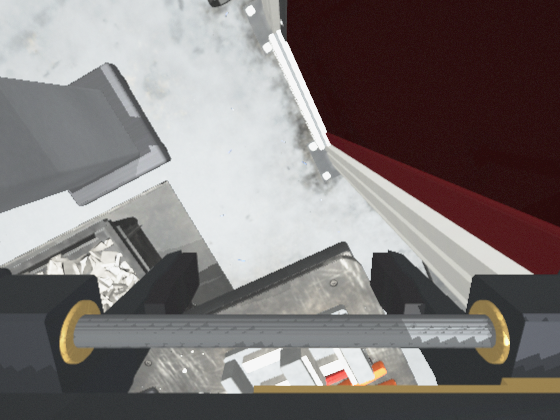

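```bash
cat > h.py <<'E'
import numpy as np, cv2
from scipy.spatial.transform import Rotation as R
from workcell import sense, optics, arm
def q2R(q): return R.from_quat([q[1],q[2],q[3],q[0]]).as_matrix()
def cap(n,save=None):
    s=sense(); d=optics.get_image(n)
    if "cam_to_world" in d: T=np.array(d["cam_to_world"])
    else:
        W=np.eye(4);W[:3,:3]=q2R(s["eef_rot"]);W[:3,3]=s["tcp_pos"];T=W@np.array(d["T_tool_cam"])
    if save: cv2.imwrite(f"pics/{save}.png",d["frame"][:,:,::-1])
    return d["frame"],np.array(d["mtx"]),T
def ray(K,T,u,v):
    r=T[:3,:3]@np.array([(u-K[0,2])/K[0,0],(v-K[1,2])/K[1,1],1]);return T[:3,3],r/np.linalg.norm(r)
def onz(K,T,u,v,z):
    o,r=ray(K,T,u,v);return o+r*(z-o[2])/r[2]
def proj(K,T,p):
    c=T[:3,:3].T@(np.asarray(p,float)-T[:3,3]);return (K@c)[:2]/c[2]
def tri(a,b):
    (o1,r1),(o2,r2)=a,b
    A=np.stack([r1,-r2],1);x=np.linalg.lstsq(A,o2-o1,rcond=None)[0]
    p,q=o1+r1*x[0],o2+r2*x[1];return (p+q)/2,np.linalg.norm(p-q)
def totool(p):
    "world target for TCP -> shift in m along tool axes"
    s=sense();return q2R(s["eef_rot"]).T@(np.asarray(p)-s["tcp_pos"])/1000
def crop(f,x0,y0,x1,y1,k,name):
    cv2.imwrite(f"pics/{name}.png",cv2.resize(f[y0:y1,x0:x1,::-1],None,fx=k,fy=k,interpolation=cv2.INTER_CUBIC))
E
python3 - <<'E'
from h import *
f,K,T=cap("scene");crop(f,180,160,460,360,2.8,"c1")
print("scene")
for n,u,v,z in[("pinseat",249,207,50),("stand",302,253,15),("socketE",303,254,32),("tray",365,300,6),("flange",348,282,20)]:print(n,onz(K,T,u,v,z).round())
f,K,T=cap("side");crop(f,200,150,380,350,3,"c2")
for n,u,v,z in[("pin",306,229,70),("stand",296,222,15),("tray",297,197,6),("blacktray",95,320,6)]:print(n,onz(K,T,u,v,z).round())
E
```

```text
scene
pinseat [530. 206.  50.]
stand [531. -63.  15.]
socketE [513. -91.  32.]
tray [ 531. -288.    6.]
flange [ 533. -232.   20.]
pin [521. 167.  70.]
stand [543. -18.  15.]
tray [ 537. -268.    6.]
blacktray [937. 479.   6.]
```

View pics/c1.png

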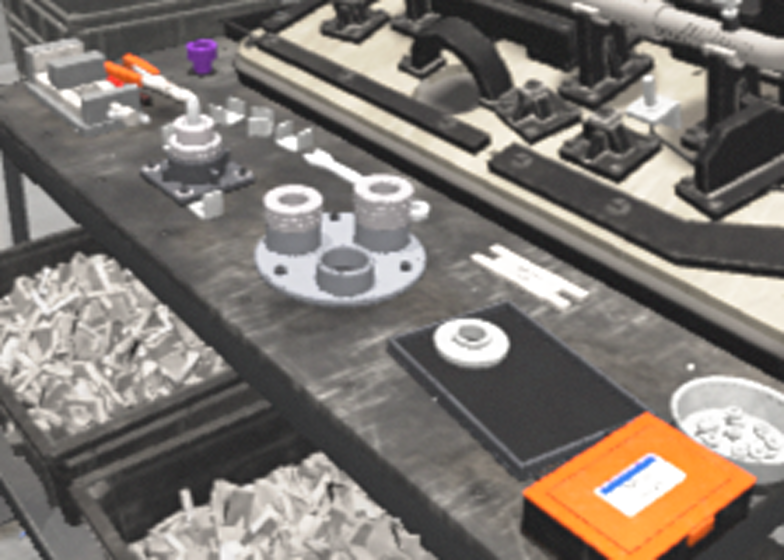

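View pics/c2.png

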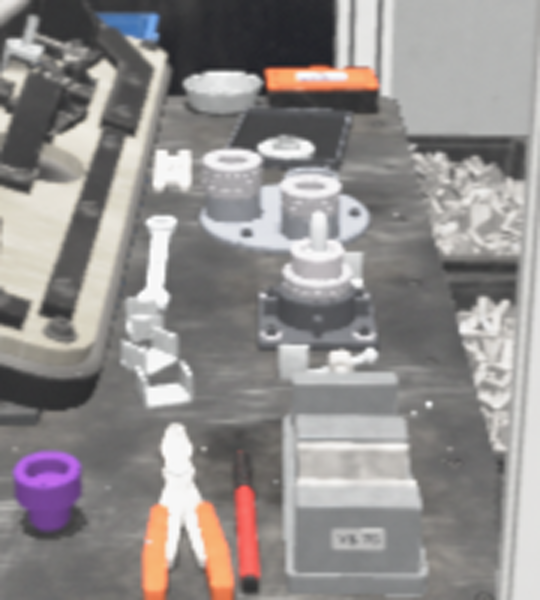

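Run:
```python
from h import *
f,K,T=cap("scene");f2,K2,T2=cap("side")
C=lambda u,v:ray(K,T,180+u/2.8,160+v/2.8)
D=lambda u,v:ray(K2,T2,200+u/3,150+v/3)
for n,a,b in[("pintip",(194,97),(319,213)),("tallTop",(383,187),(232,160)),("midTop",(294,199),(310,186)),("flange",(471,333),(287,145))]:
    print(n,*tri(C(*a),D(*b)))
for n,u,v in[("empty",345,260)]:print(n,onz(K,T,180+u/2.8,160+v/2.8,32))
for u,v in[(504,302),(388,345),(525,470),(648,405)]:print("tray",onz(K,T,180+u/2.8,160+v/2.8,20))
print(sense()["eef_rot"],totool([530,178,260]))
```

```text
pintip [521.89398717 186.84175035  99.14259195] 0.6162347823834601
tallTop [597.30063944 -41.05386325  63.17016023] 0.42196086913925657
midTop [523.59896687   3.26954079  53.6521962 ] 0.12754219888920973
flange [ 543.03632174 -221.24393712   17.9370835 ] 1.8709321100515806
empty [516.5635075  -86.47894301  32.        ]
tray [ 597.46955295 -205.72215272   20.        ]
tray [ 475.86137215 -196.40631791   20.        ]
tray [ 459.10111258 -362.54683969   20.        ]
tray [ 584.40484568 -366.19456151   20.        ]
[ 9.95950162e-05  8.49628344e-01  5.27381881e-01 -1.41553594e-04] [-0.23019326  0.39596759 -0.02256153]
```

Run:
```python
from h import *
print(totool([522,187,260]))
```

```text
[-0.22567774  0.3848047  -0.02256332]
```

```bash
python3 -m inch '0 -0.028 0.048 -0.02 0; 0 -0.056 0.096 -0.023 0; 0 -0.084 0.144 -0.023 0; 0 -0.113 0.192 -0.023 0; 0 -0.141 0.240 -0.023 0; 0 -0.169 0.288 -0.023 0; 0 -0.197 0.336 -0.023 0; 0 -0.226 0.385 -0.023 0; 0 -0.226 0.385 -0.023 0; 0 -0.226 0.385 -0.023 0'
python3 - <<'E'
from h import *
cap("wrist","w1")
E
```

```text
clock: 1.6
tcp_pos: [521.7, 187.2, 260.4]
eef_rot: [-0.0, 0.85, 0.527, -0.0]
ft_force: [-0.3, 0.6, -0.1]
opening: 1.001
```

View pics/w1.png

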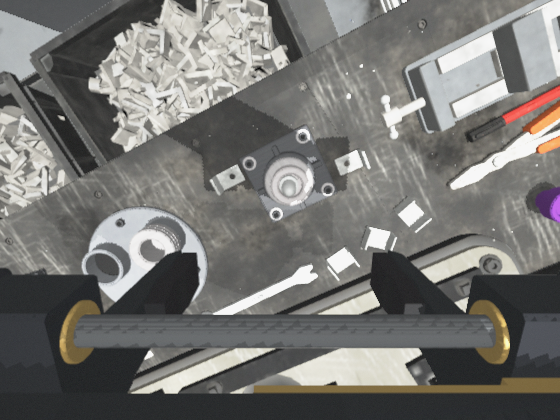

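Run:
```python
from h import *
f,K,T=cap("wrist");crop(f,230,120,350,230,6,"w1c")
for u,v,z in[(289,183,100)]:print(onz(K,T,u,v,z))
for z in(36,50,70,100):print(z,proj(K,T,[522,187,z]))
```

```text
[513.71059122 197.27653548 100.        ]
36 [283.43427876 181.90841925]
50 [283.42340048 184.35669147]
70 [283.40639441 188.18408868]
100 [283.37702611 194.79373488]
```

View pics/w1c.png

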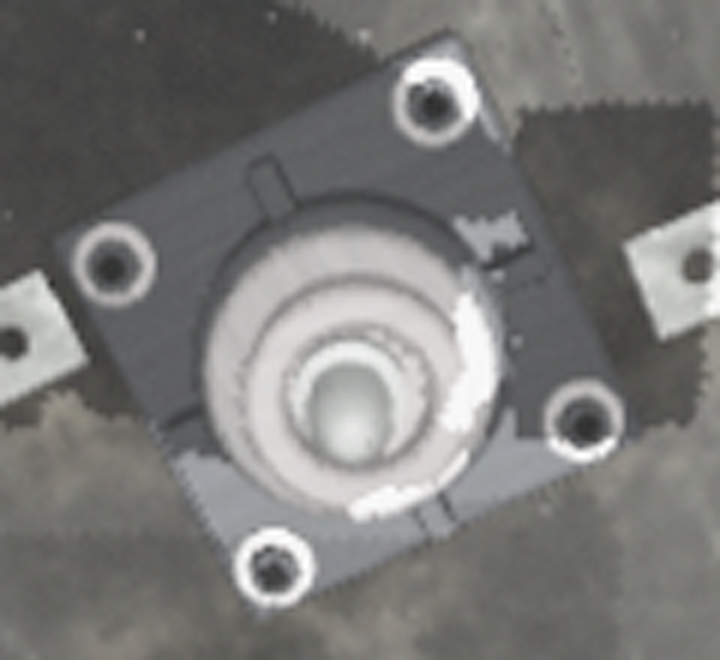

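Run:
```python
from h import *
f,K,T=cap("wrist")
for u,v,z in[(350,410,92),(358,393,70),(352,370,50),((435+275)/2,(102+567)/2,10),((115+583)/2,(263+420)/2,10)]:print(z,onz(K,T,230+u/6,120+v/6,z))
```

```text
92 [519.7272607  193.97580465  92.        ]
70 [522.12771243 194.75635912  70.        ]
50 [521.63431216 194.11810708  50.        ]
10 [522.63999915 194.99284868  10.        ]
10 [523.42648252 193.20068673  10.        ]
```

```bash
python3 - <<'E'
from h import *
print(totool([522,193,150]))
E
python3 -m inch '0 0.003 -0.001 0.055 0; 0 0.005 -0.002 0.095 0; 0 0.005 -0.002 0.11 0; 0 0.005 -0.002 0.11 0; 0 0.005 -0.002 0.11 0'
python3 - <<'E'
from h import *
f,K,T=cap("wrist","w2");crop(f,200,120,370,270,4.5,"w2c")
for z in(50,70,92):print(z,proj(K,T,[522,193,z]))
E
```

```text
[ 0.00441633 -0.00114001  0.11051066]
clock: 2.38
tcp_pos: [522.4, 194.6, 152.0]
eef_rot: [-0.0, 0.849, 0.529, 0.001]
ft_force: [0.5, 0.1, 0.5]
opening: 0.998
50 [281.9365278  210.70619844]
70 [281.84568379 218.3324952 ]
92 [281.72749198 228.25462134]
```

View pics/w2c.png

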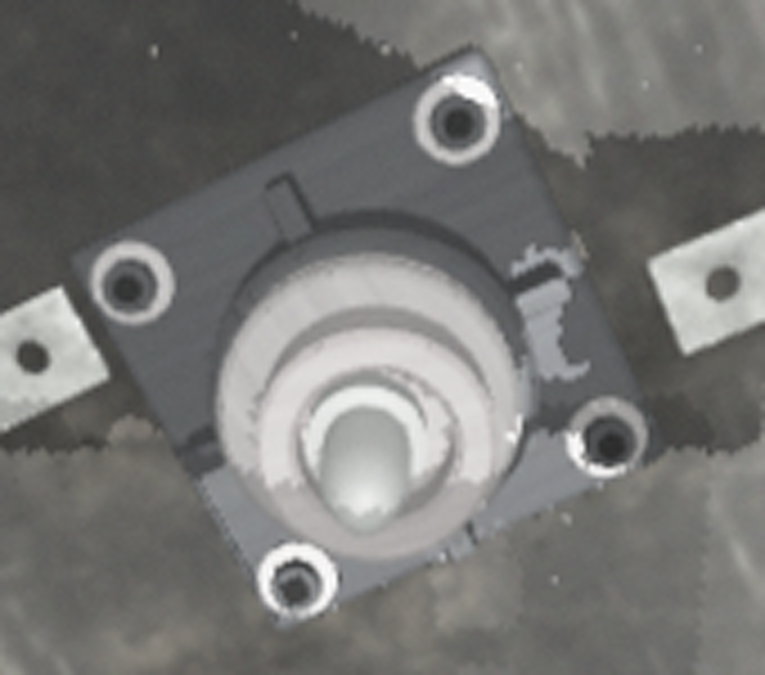

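Run:
```python
from h import *
print(totool([522,193,94.5]),sense()["tcp_pos"])
```

```text
[-1.66223455e-03  8.91851547e-05  5.75556539e-02] [522.52249407 194.42910775 152.0596119 ]
```

```bash
python3 -m inch '0 -0.0015 0 0.03 0; 0 -0.0015 0 0.05 0; 0 -0.0015 0 0.0576 0; 0 -0.0015 0 0.0576 0; 0 -0.0015 0 0.0576 0'
python3 - <<'E'
from h import *
print(totool([522,193,94.5]))
f,K,T=cap("wrist","w3")
E
```

```text
clock: 3.05
tcp_pos: [522.7, 193.5, 95.5]
eef_rot: [-0.0, 0.849, 0.529, 0.002]
ft_force: [0.0, 0.1, -0.1]
opening: 1.001
[-0.00078669 -0.00041943  0.00096789]
```

View pics/w3.png

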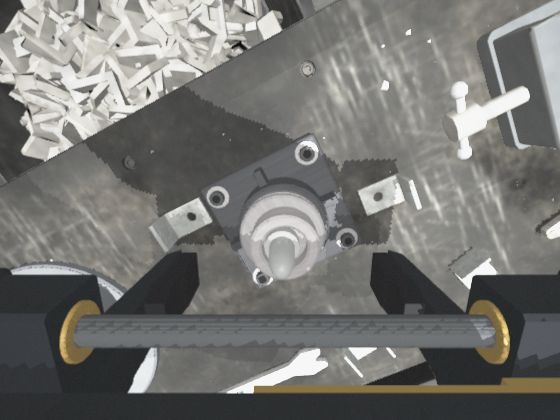

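```bash
python3 -m inch '1 -0.001 0 0.0005 0; 1 -0.001 0 0.0005 0; 1 -0.001 0 0.0005 0; 1 -0.001 0 0.0005 0; 1 -0.001 0 0.0005 0; 1 -0.001 0 0.0005 0;1 -0.001 0 0.0005 0' 25
python3 - <<'E'
from h import *
f,K,T=cap("wrist","w4")
E
```

```text
clock: 3.98
tcp_pos: [522.2, 192.5, 94.9]
eef_rot: [-0.0, 0.849, 0.529, 0.002]
ft_force: [-0.1, 0.4, 0.1]
opening: 0.228
```

View pics/w4.png

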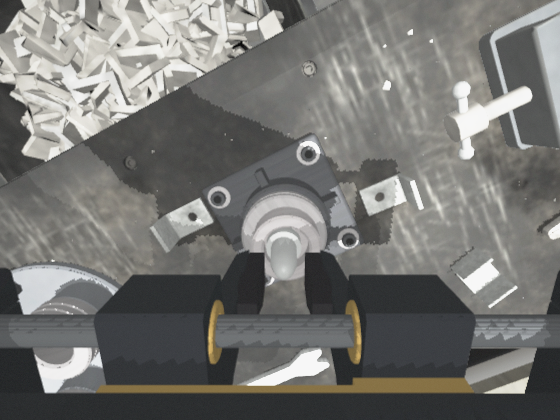

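```bash
python3 -m inch '1 0 0 -0.01 0; 1 0 0 -0.03 0; 1 0 0 -0.055 0; 1 0 0 -0.08 0; 1 0 0 -0.085 0;1 0 0 -0.085 0'
python3 - <<'E'
from h import *
f,K,T=cap("wrist","w5");f,K,T=cap("side","s5");crop(f,250,150,370,280,4,"s5c")
print(totool([508,-290,180]))
E
```

```text
clock: 4.78
tcp_pos: [521.8, 192.3, 180.0]
eef_rot: [-0.0, 0.849, 0.529, 0.002]
ft_force: [0.5, -0.4, -0.5]
opening: 0.002
[-0.43851782  0.20065007 -0.00182083]
```

View pics/w5.png

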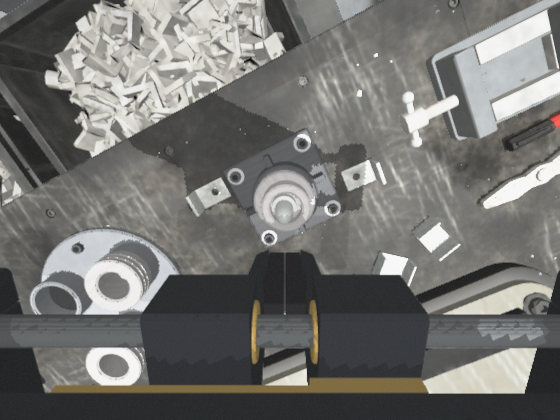

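View pics/s5c.png

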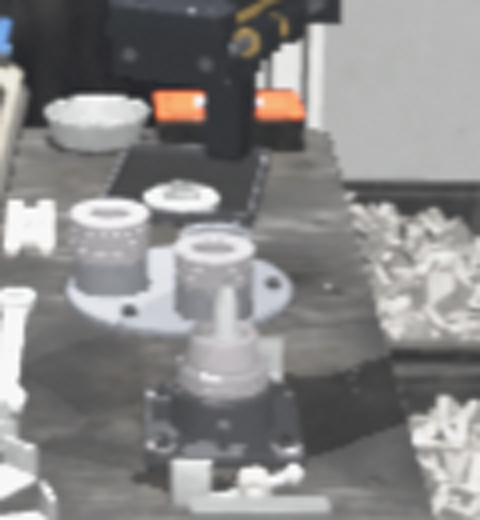

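```bash
python3 -m inch '0.6 0 0 0.03 0; 0.6 0 0 0.06 0; 0.6 0 0 0.082 0; 0.6 0.0005 0.0 0.087 0; 0.6 0.0005 0.0 0.087 0;0.6 0.0005 0.0 0.087 0' 60
python3 - <<'E'
from h import *
f,K,T=cap("wrist","w6");crop(f,200,180,370,300,4.5,"w6c");print(totool([522,193,93.5]))
E
```

```text
clock: 5.62
tcp_pos: [522.2, 192.9, 92.8]
eef_rot: [-0.0, 0.849, 0.529, 0.002]
ft_force: [0.2, -0.0, -0.5]
opening: 0.401
[-3.54777535e-05 -3.10533951e-04 -5.89192494e-04]
```

View pics/w6c.png

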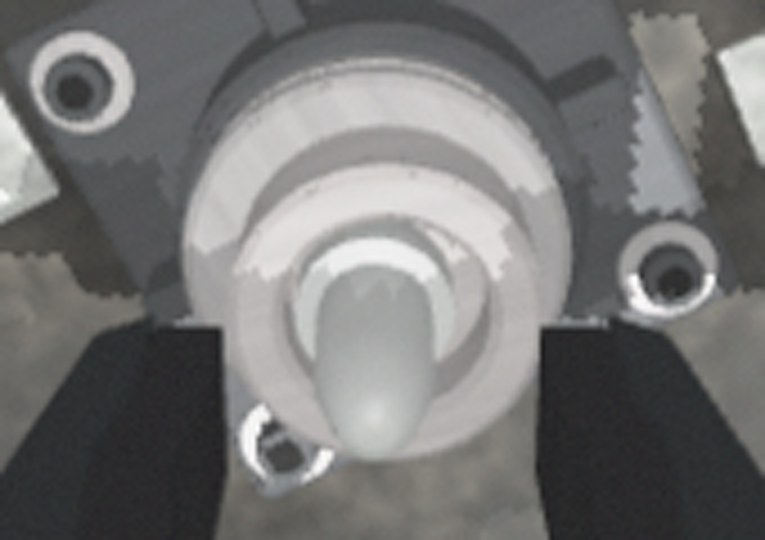

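Run:
```python
from h import *
f,K,T=cap("scene");crop(f,200,140,320,230,6,"c7");print(proj(K,T,[522,193,72]),proj(K,T,[522,193,100]))
f,K,T=cap("side");crop(f,250,170,370,290,5,"s7");print(proj(K,T,[522,193,72]),proj(K,T,[522,193,100]))
s=sense();W=q2R(s["eef_rot"])
f,K,T=cap("wrist");
for y in(-9,0,9):print(y,proj(K,T,s["tcp_pos"]+W@[-17.6,y,22]),proj(K,T,s["tcp_pos"]+W@[-17.6,y,-15]))
```

```text
[248.60686661 202.34271273] [248.18732918 193.80661802]
[306.07470292 232.30316049] [306.26847581 221.53744596]
-9 [253.48187769 235.77798018] [246.0792527  265.17108277]
0 [253.91048258 250.31160874] [246.74058451 282.66441264]
9 [254.32709141 264.43846148] [247.37905528 299.55302999]
```

View pics/c7.png

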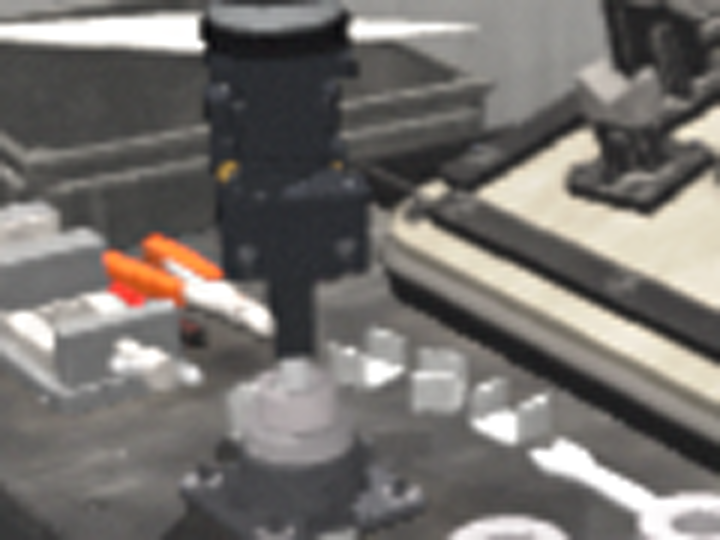

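View pics/s7.png

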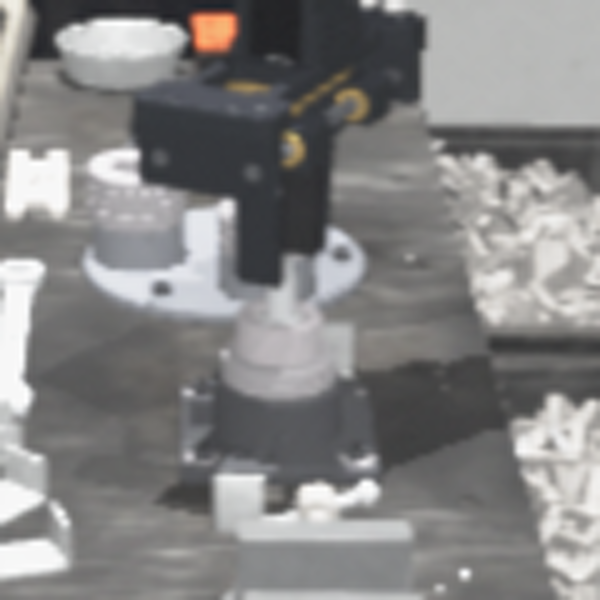

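Run:
```python
from h import *
s=sense();W=q2R(s["eef_rot"]);t=s["tcp_pos"]
f,K,T=cap("side")
for x in(-17.6,17.6,35):
  for y in(-9,9):print("side",x,y,((proj(K,T,t+W@[x,y,22])-[250,170])*5).round())
f,K,T=cap("scene")
for x in(-17.6,-35,17.6):
  for y in(-9,9):print("scene",x,y,((proj(K,T,t+W@[x,y,22])-[200,140])*6).round())
```

```text
side -17.6 -9 [312. 305.]
side -17.6 9 [278. 298.]
side 17.6 -9 [282. 330.]
side 17.6 9 [248. 323.]
side 35 -9 [267. 343.]
side 35 9 [232. 336.]
scene -17.6 -9 [277. 392.]
scene -17.6 9 [313. 389.]
scene -35 -9 [279. 406.]
scene -35 9 [315. 403.]
scene 17.6 -9 [272. 364.]
scene 17.6 9 [307. 362.]
```

Run:
```python
from h import *
s=sense();W=q2R(s["eef_rot"]);t=s["tcp_pos"];print(t,s["opening"])
f,K,T=cap("side");crop(f,280,200,340,250,12,"s8")
f2,K2,T2=cap("scene");f3,K3,T3=cap("wrist","w8")
for z in(22,12,7,2,-3):
  print(z,((proj(K,T,t+W@[17.6,-9,z])-[280,200])*12).round(),((proj(K2,T2,t+W@[-17.6,9,z])-[200,140])*6).round(),((proj(K3,T3,t+W@[-17.6,-9,z])-[200,180])*4.5).round())
```

```text
[521.95633283 192.7267474   92.50188965] 0.40242806095673717
22 [317. 433.] [312. 390.] [241. 252.]
12 [318. 386.] [312. 371.] [234. 282.]
7 [319. 363.] [311. 362.] [230. 299.]
2 [319. 339.] [311. 353.] [225. 316.]
-3 [320. 316.] [310. 343.] [221. 335.]
```

View pics/s8.png

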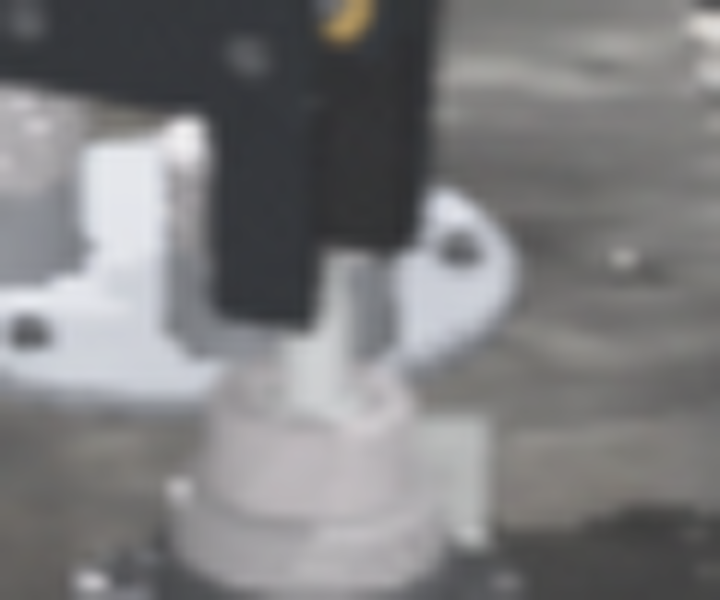

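View pics/w8.png

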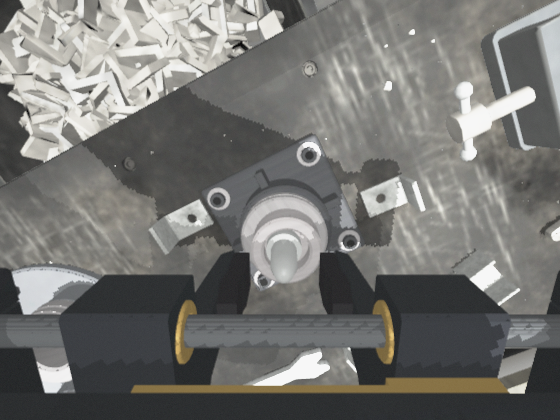

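```bash
python3 -m inch '0.6 0 0 0.006 0; 0.6 0 0 0.012 0; 0.6 0 0 0.016 0; 0.6 0 0 0.016 0' 60
python3 - <<'E'
from h import *
f,K,T=cap("wrist");crop(f,200,180,370,300,4.5,"w9");f,K,T=cap("side");crop(f,280,200,340,250,12,"s9")
E
```

```text
clock: 6.58
tcp_pos: [521.5, 192.6, 75.7]
eef_rot: [-0.0, 0.849, 0.529, 0.001]
ft_force: [-0.3, 0.6, 0.2]
opening: 0.401
```

View pics/w9.png

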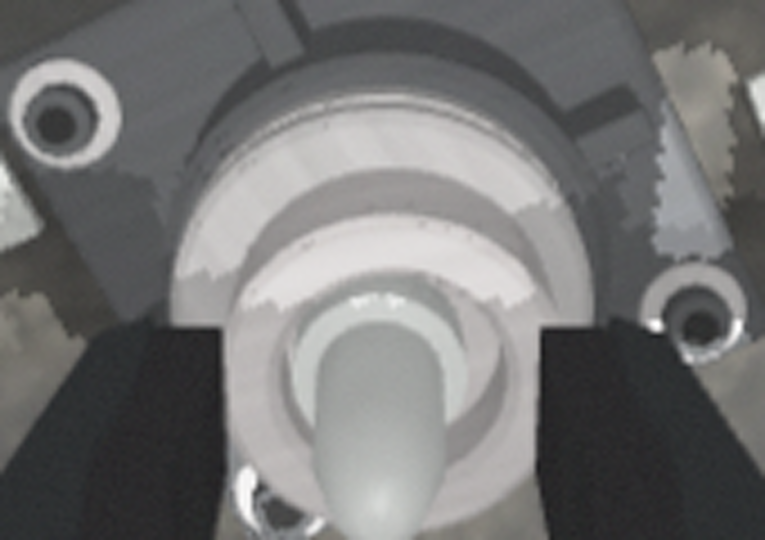

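View pics/s9.png

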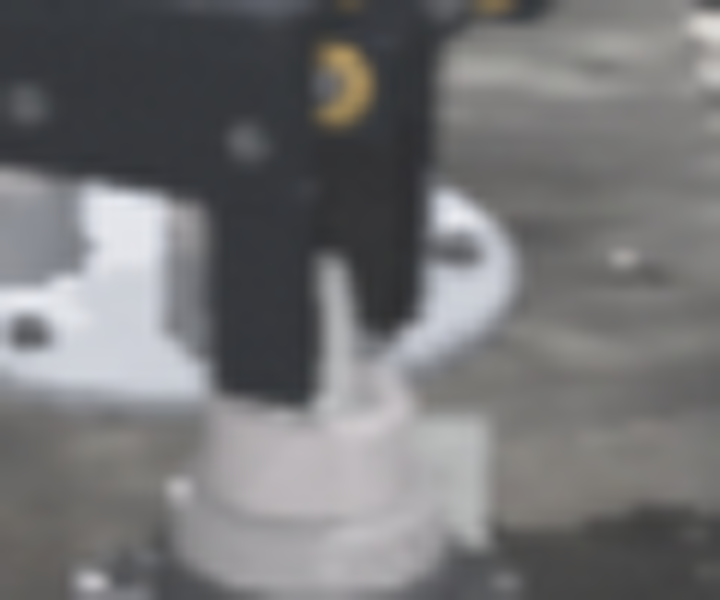

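```bash
python3 -m inch '0.6 0.0005 0 0.002 0; 1 0.0005 0 0.002 0; 1 0.0005 0 0.002 0; 1 0.0005 0 0.002 0; 1 0.0005 0 0.002 0; 1 0.0005 0 -0.003 0; 1 0.0005 0 -0.012 0; 1 0.0005 0 -0.022 0; 1 0.0005 0 -0.03 0; 1 0.0005 0 -0.03 0' 45
python3 - <<'E'
from h import *
f,K,T=cap("wrist","w10");f,K,T=cap("side");crop(f,280,190,340,240,12,"s10")
E
```

```text
clock: 7.92
tcp_pos: [522.5, 193.3, 107.1]
eef_rot: [-0.0, 0.849, 0.529, 0.002]
ft_force: [1.0, 1.0, -0.2]
opening: 0.169
```

View pics/w10.png

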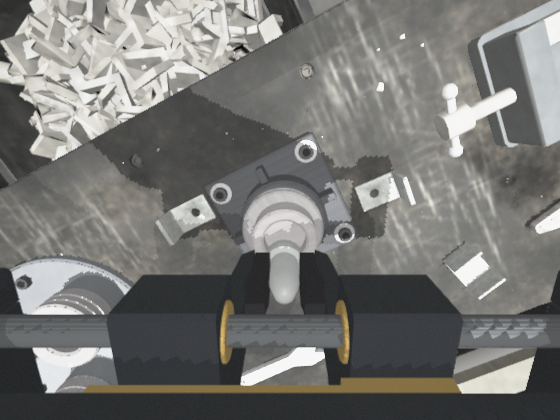

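View pics/s10.png

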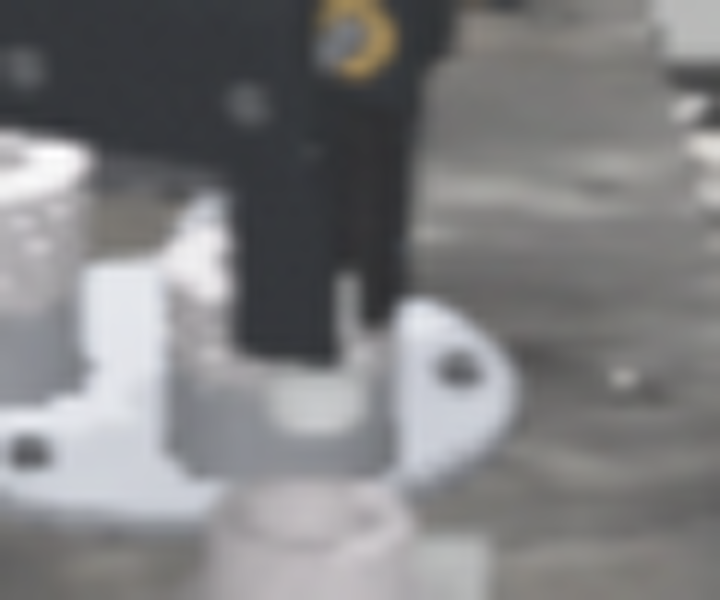

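Run:
```python
from h import *
print(totool([508,-292,150]))
```

```text
[-0.44137955  0.2014779  -0.04470488]
```

```bash
python3 -m inch '1 -0.005 0.002 -0.02 0; 1 -0.025 0.011 -0.035 0; 1 -0.06 0.027 -0.043 0; 1 -0.105 0.048 -0.043 0; 1 -0.15 0.069 -0.043 0; 1 -0.195 0.089 -0.043 0; 1 -0.24 0.11 -0.043 0; 1 -0.285 0.13 -0.043 0; 1 -0.33 0.151 -0.043 0; 1 -0.375 0.171 -0.043 0; 1 -0.41 0.187 -0.043 0; 1 -0.43 0.196 -0.043 0; 1 -0.441 0.201 -0.043 0; 1 -0.441 0.201 -0.043 0;1 -0.441 0.201 -0.043 0'
python3 - <<'E'
from h import *
f,K,T=cap("wrist","w11");s=sense();W=q2R(s["eef_rot"])
print(proj(K,T,s["tcp_pos"]*[1,1,0]+[0,0,6]))
E
```

```text
clock: 9.9
tcp_pos: [508.1, -289.7, 148.2]
eef_rot: [-0.001, 0.848, 0.53, 0.002]
ft_force: [0.6, -0.5, -1.1]
opening: 0.164
[283.5787157  198.05594996]
```

View pics/w11.png

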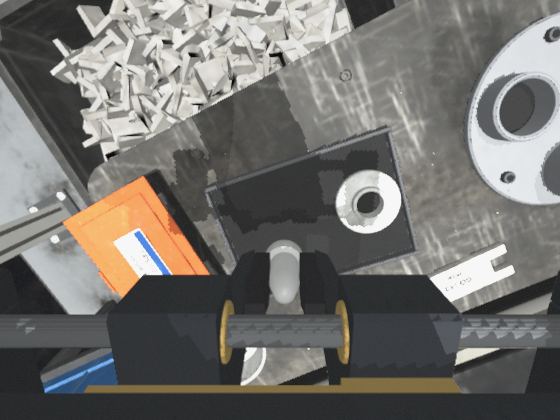

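Run:
```python
from h import *
f,K,T=cap("wrist");crop(f,190,110,430,270,3.3,"w11c")
a,b,c=[onz(K,T,u,v,20) for u,v in[(208,188),(389,129),(414,250)]]
print(a,b,c,np.linalg.norm(a-b),np.linalg.norm(b-c),"ctr",(a+c)/2, "flange",onz(K,T,368,202,16))
```

```text
[ 467.12059555 -344.34953849   20.        ] [ 489.94112773 -182.02078741   20.        ] [ 604.53701269 -199.7731121    20.        ] 163.9249831988391 115.96276075095949 ctr [ 535.82880412 -272.0613253    20.        ] flange [ 543.06305981 -220.9687999    16.        ]
```

View pics/w11c.png

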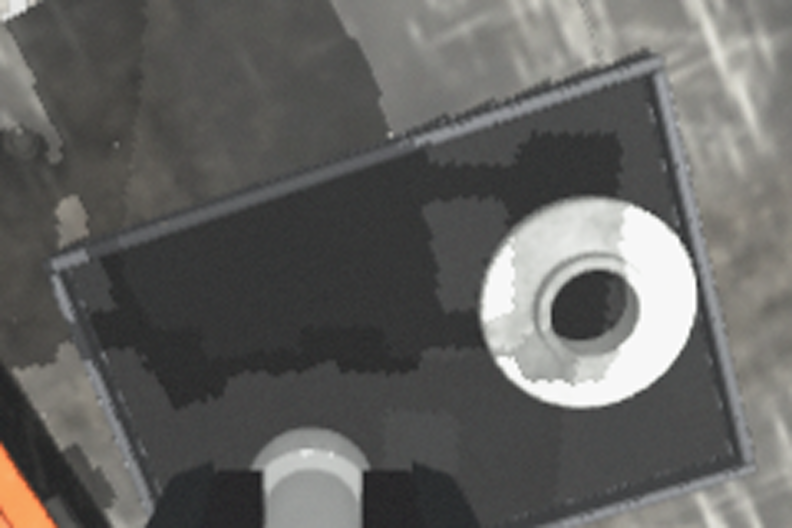

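```bash
python3 -m inch '1 -0.003 -0.002 0.03 0; 1 -0.0035 -0.0025 0.065 0; 1 -0.0035 -0.0025 0.095 0; 1 -0.0035 -0.0025 0.113 0; 1 -0.0035 -0.0025 0.12 0; 1 -0.0035 -0.0025 0.12 0'
python3 - <<'E'
from h import *
f,K,T=cap("side");crop(f,260,170,340,220,9,"s12");f,K,T=cap("scene");crop(f,300,260,420,350,6,"c12")
E
```

```text
clock: 10.75
tcp_pos: [505.0, -291.5, 28.6]
eef_rot: [-0.0, 0.848, 0.53, 0.002]
ft_force: [-0.8, -0.2, -0.5]
opening: 0.17
```

View pics/c12.png

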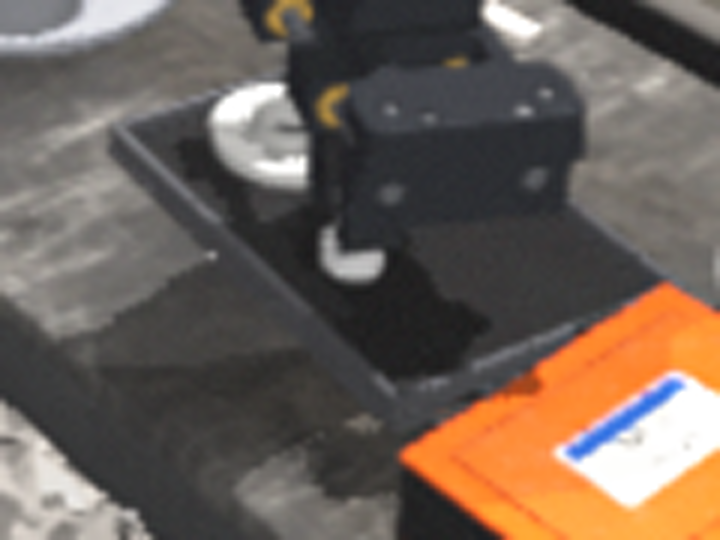

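```bash
python3 -m inch '1 0 0 0.003 0; 1 0 0 0.005 0; 1 0 0 0.006 0'; python3 -m inch '1 0 0 0.001 0; 1 0 0 0.0015 0'
```

```text
clock: 11.22
tcp_pos: [505.4, -291.9, 23.3]
eef_rot: [0.0, 0.848, 0.53, 0.002]
ft_force: [-0.3, -0.2, -0.5]
opening: 0.164
clock: 11.48
tcp_pos: [505.5, -292.0, 22.0]
eef_rot: [0.0, 0.848, 0.53, 0.002]
ft_force: [-0.2, -0.3, 5.2]
opening: 0.169
```

```bash
python3 -m inch '1 0 0 0.001 0; 1 0 0 0.001 0';  python3 -m inch '1 0 0 0.001 0; 1 0 0 0.001 0'
```

```text
clock: 11.72
tcp_pos: [505.5, -292.0, 22.0]
eef_rot: [0.001, 0.848, 0.53, 0.002]
ft_force: [-2.3, 1.0, 8.8]
opening: 0.169
clock: 11.98
tcp_pos: [505.5, -292.0, 22.0]
eef_rot: [0.001, 0.848, 0.53, 0.002]
ft_force: [-1.4, 0.5, 8.5]
opening: 0.171
```

```bash
python3 -m inch '0.5 0 0 -0.001 0; 0.4 0 0 -0.001 0; 0.4 0 0 -0.001 0; 0.3 0 0 -0.03 0; 0.3 0 0 -0.08 0; 0.3 0 0 -0.1 0; 0.3 0 0 -0.1 0'
python3 - <<'E'
from h import *
cap("wrist","w13");print(totool([522,193,120]))
E
```

```text
clock: 12.85
tcp_pos: [506.0, -292.6, 123.3]
eef_rot: [0.002, 0.848, 0.529, 0.003]
ft_force: [-1.0, 0.6, 0.1]
opening: 0.697
[ 0.44332604 -0.19794453  0.00230869]
```

View pics/w13.png

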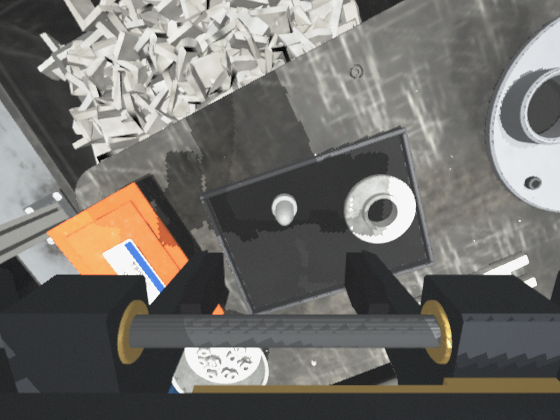

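```bash
python3 -m inch '0.3 0.03 -0.014 0 0; 0.3 0.08 -0.036 0 0; 0.3 0.13 -0.058 0 0; 0.3 0.18 -0.08 0 0; 0.3 0.23 -0.103 0 0; 0.3 0.28 -0.125 0 0; 0.3 0.33 -0.147 0 0; 0.3 0.38 -0.17 0 0; 0.3 0.42 -0.188 0 0; 0.3 0.443 -0.198 0.01 0; 0.3 0.443 -0.198 0.01 0; 0.3 0.443 -0.198 0.01 0'
python3 - <<'E'
from h import *
s=sense();W=q2R(s["eef_rot"])
f,K,T=cap("wrist","w14");crop(f,200,150,370,290,4.5,"w14c");print(totool([522,193,120]))
for z in(50,70):print((proj(K,T,[522,193,z])-[200,150])*4.5)
E
```

```text
clock: 14.4
tcp_pos: [521.4, 190.4, 111.5]
eef_rot: [0.002, 0.849, 0.529, 0.001]
ft_force: [-0.6, -0.4, 0.8]
opening: 0.699
[ 0.00268584 -0.00094192 -0.00819374]
[395.91975028 342.55112146]
[397.60677786 390.46075408]
```

View pics/w14c.png

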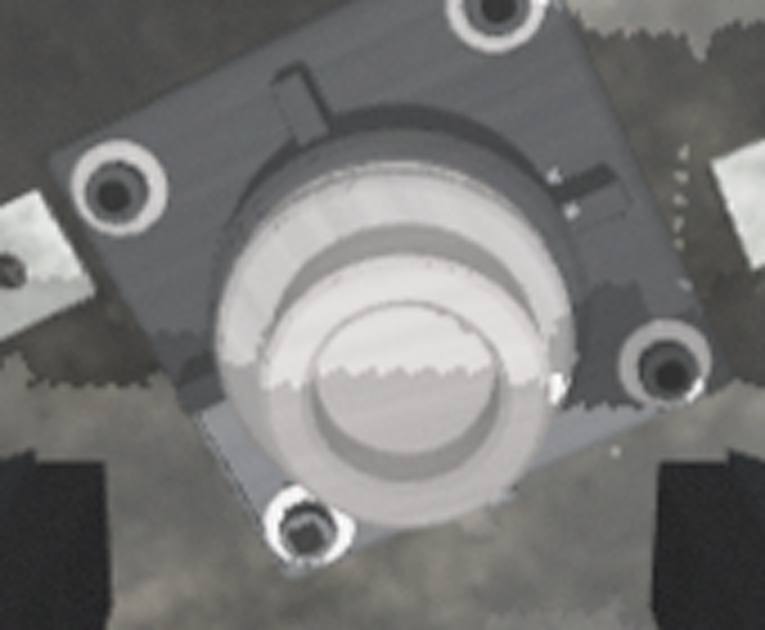

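```bash
python3 -m inch '0.3 0.004 -0.001 0.025 0; 0.3 0.004 -0.001 0.045 0; 0.3 0.004 -0.001 0.055 0; 0.3 0.004 -0.001 0.0575 0; 0.3 0.004 -0.001 0.0575 0'
python3 - <<'E'
from h import *
f,K,T=cap("side");crop(f,270,190,350,250,9,"s15")
f,K,T=cap("wrist","w15")
E
```

```text
clock: 15.08
tcp_pos: [523.1, 193.7, 54.7]
eef_rot: [0.002, 0.849, 0.528, 0.001]
ft_force: [0.1, -0.2, 0.1]
opening: 0.705
```

View pics/s15.png

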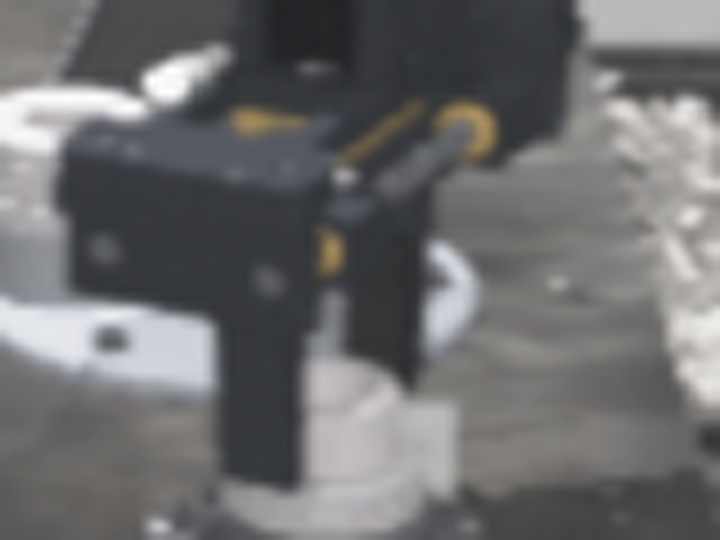

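View pics/w15.png

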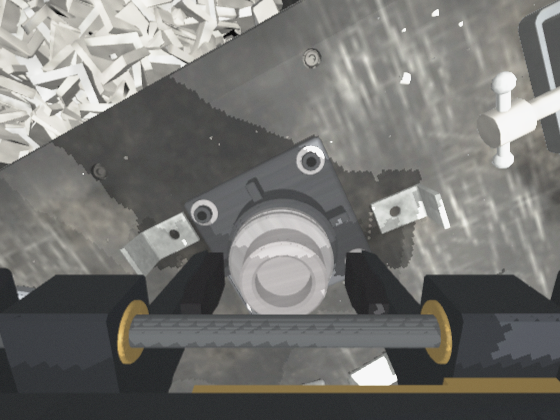

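```bash
python3 -m inch '1 0 0 0 0; 1 0 0 0 0; 1 0 0 0 0; 1 0 0 0 0; 1 0 0 0 0; 1 0 0 -0.006 0; 1 0 0 -0.02 0; 1 0 0 -0.04 0; 1 0 0 -0.06 0; 1 0 0 -0.08 0; 1 0 0 -0.09 0; 1 0 0 -0.09 0' 45
python3 - <<'E'
from h import *
f,K,T=cap("wrist","w16");f,K,T=cap("side");crop(f,260,150,360,250,6,"s16")
print(totool([550,-312,145]))
E
```

```text
clock: 16.68
tcp_pos: [523.2, 194.3, 145.7]
eef_rot: [0.002, 0.849, 0.528, 0.003]
ft_force: [-0.7, -0.1, -1.8]
opening: 0.46
[-0.44180028  0.24827186  0.00059928]
```

View pics/w16.png

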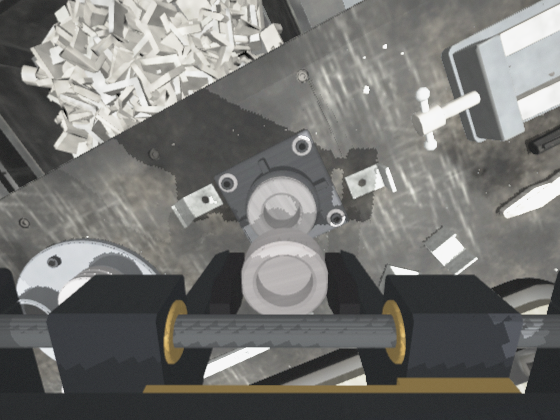

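View pics/s16.png

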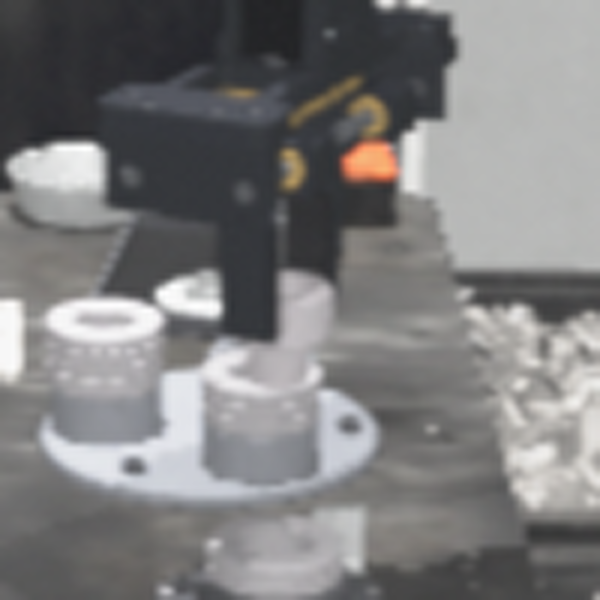

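```bash
python3 -m inch '1 -0.02 0.011 0 0; 1 -0.055 0.031 0 0; 1 -0.1 0.056 0 0; 1 -0.145 0.081 0 0; 1 -0.19 0.107 0 0; 1 -0.235 0.132 0 0; 1 -0.28 0.157 0 0; 1 -0.325 0.183 0 0; 1 -0.37 0.208 0 0; 1 -0.41 0.23 0 0; 1 -0.432 0.243 0 0; 1 -0.442 0.248 0 0; 1 -0.442 0.248 0 0; 1 -0.442 0.248 0 0'
python3 - <<'E'
from h import *
f,K,T=cap("wrist","w17")
print(totool([550,-312,35]))
E
```

```text
clock: 18.52
tcp_pos: [549.9, -309.8, 145.4]
eef_rot: [0.001, 0.848, 0.529, 0.002]
ft_force: [-0.4, 1.0, -1.4]
opening: 0.46
[-0.00209561  0.0004819   0.11053081]
```

View pics/w17.png

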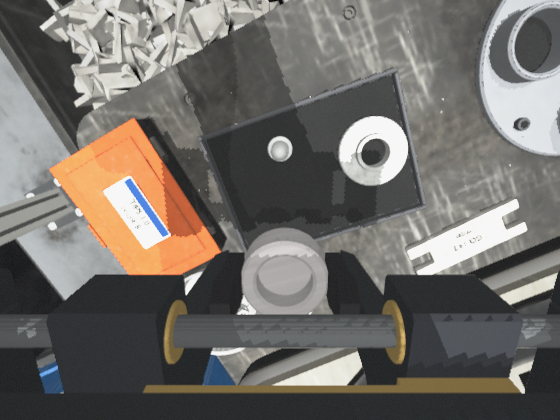

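```bash
python3 -m inch '1 -0.001 0 0.035 0; 1 -0.001 0 0.07 0; 1 -0.001 0 0.095 0; 1 -0.001 0 0.107 0; 1 -0.001 0 0.111 0; 1 -0.001 0 0.111 0';python3 -m inch '1 0 0 0.0015 0; 1 0 0 0.0025 0; 1 0 0 0.0025 0';python3 -m inch '1 0 0 0.001 0; 1 0 0 0.002 0; 1 0 0 0.002 0'
```

```text
clock: 19.32
tcp_pos: [550.6, -310.8, 35.2]
eef_rot: [0.002, 0.848, 0.53, 0.002]
ft_force: [0.0, 0.8, -1.6]
opening: 0.459
clock: 19.7
tcp_pos: [550.7, -310.9, 33.0]
eef_rot: [0.002, 0.848, 0.53, 0.002]
ft_force: [0.1, -0.4, -1.6]
opening: 0.459
clock: 20.08
tcp_pos: [550.8, -310.9, 31.3]
eef_rot: [0.002, 0.848, 0.53, 0.002]
ft_force: [-0.5, -0.4, 1.6]
opening: 0.46
```

Contact beginning; press slightly, release, rise.

```bash
python3 -m inch '1 0 0 0.001 0; 1 0 0 0.001 0; 0.45 0 0 0.0005 0; 0.4 0 0 0.0005 0; 0.35 0 0 0.0005 0; 0.3 0 0 -0.02 0; 0.3 0 0 -0.06 0; 0.3 0 0 -0.09 0; 0.3 0 0 -0.09 0'
python3 - <<'E'
from h import *
cap("wrist","w18");print(totool([522,193,125]),sense()["q"])
E
```

```text
clock: 21.2
tcp_pos: [552.4, -311.7, 125.1]
eef_rot: [0.005, 0.848, 0.529, 0.004]
ft_force: [0.5, -0.4, -0.1]
opening: 0.7
[ 0.44021872 -0.24774319 -0.00329014] [ 0.60892908  0.85003342 -0.30643137  1.63984885  0.35866363  0.69850244
  1.24145474]
```

View pics/w18.png

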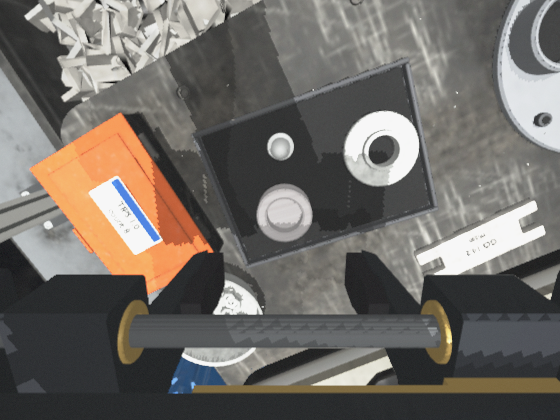

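```bash
python3 -m inch '0 0.03 -0.017 0 0; 0 0.08 -0.045 0 0; 0 0.13 -0.073 0 0; 0 0.18 -0.101 0 0; 0 0.23 -0.129 0 0; 0 0.28 -0.157 0 0; 0 0.33 -0.185 0 0; 0 0.38 -0.213 0 0; 0 0.42 -0.236 0 0; 0 0.44 -0.248 0 0; 0 0.44 -0.248 0.01 0; 0 0.44 -0.248 0.01 0'
python3 - <<'E'
from h import *
f,K,T=cap("wrist","w19");crop(f,200,150,370,290,4.5,"w19c");print(totool([522,193,60]))
for z in(36,50):print((proj(K,T,[522,193,z])-[200,150])*4.5)
E
```

```text
clock: 22.75
tcp_pos: [520.9, 190.4, 110.3]
eef_rot: [0.004, 0.849, 0.529, 0.001]
ft_force: [-0.5, 0.0, 0.3]
opening: 1.0
[ 0.0028772  -0.00108436  0.05072796]
[397.21403126 316.63172429]
[398.18325931 346.15136546]
```

View pics/w19c.png

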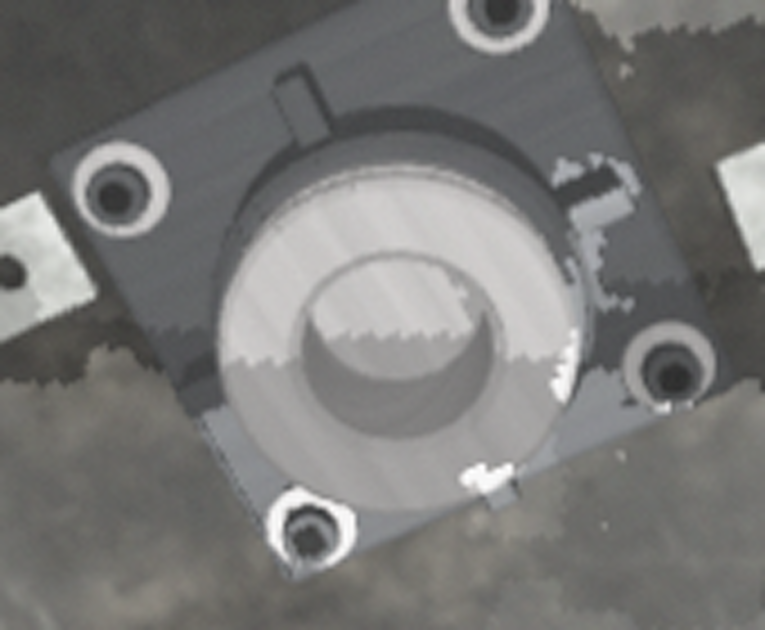

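```bash
python3 -m inch '0 0.003 -0.001 0.03 0; 0 0.003 -0.001 0.055 0; 0 0.003 -0.001 0.068 0; 0 0.003 -0.001 0.072 0; 0 0.003 -0.001 0.072 0'
python3 - <<'E'
from h import *
f,K,T=cap("wrist");crop(f,170,190,400,330,3.3,"w20");f,K,T=cap("side");crop(f,270,200,350,260,9,"s20");print(totool([522,193,39]))
E
```

```text
clock: 23.42
tcp_pos: [522.6, 192.6, 39.1]
eef_rot: [0.004, 0.849, 0.528, 0.002]
ft_force: [-1.3, -0.0, 0.0]
opening: 0.999
[-0.000371   -0.00071745  0.00047728]
```

View pics/s20.png

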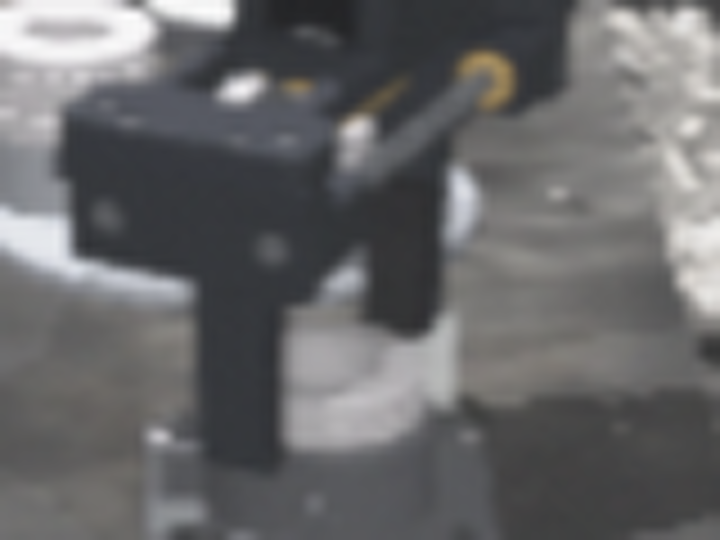

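View pics/w20.png

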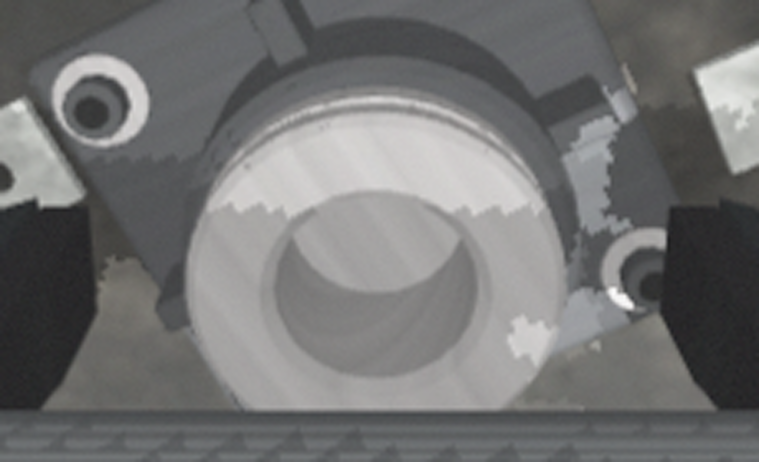

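```bash
python3 -m inch '1 0 0 0 0; 1 0 0 0 0; 1 0 0 0 0; 1 0 0 0 0; 1 0 0 0 0; 1 0 0 -0.006 0; 1 0 0 -0.016 0; 1 0 0 -0.03 0; 1 0 0 -0.05 0; 1 0 0 -0.075 0; 1 0 0 -0.1 0; 1 0 0 -0.11 0; 1 0 0 -0.11 0' 55
python3 - <<'E'
from h import *
f,K,T=cap("wrist","w21");f,K,T=cap("side");crop(f,260,150,360,250,6,"s21")
print(totool([522,-80,150]))
E
```

```text
clock: 25.15
tcp_pos: [522.3, 193.6, 150.2]
eef_rot: [0.004, 0.849, 0.528, 0.003]
ft_force: [-0.3, -0.4, -1.8]
opening: 0.612
[-0.24493092  0.12120934  0.00038343]
```

View pics/w21.png

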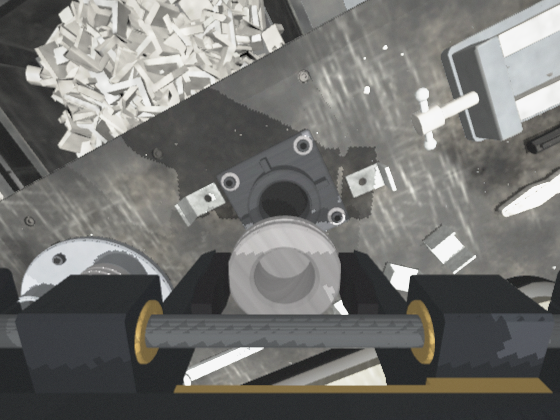

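View pics/s21.png

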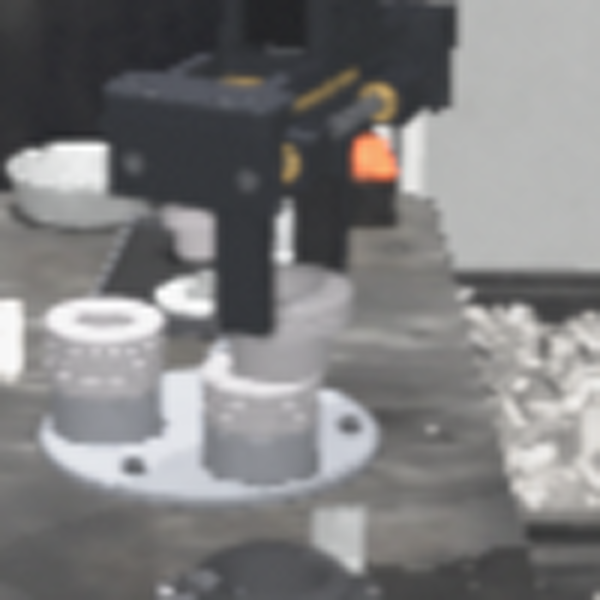

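Run:
```python
from h import *
print(totool([548,-102,150]))
```

```text
[-0.25318069  0.15425261  0.00067244]
```

```bash
python3 -m inch '1 -0.02 0.012 0 0; 1 -0.055 0.033 0 0; 1 -0.095 0.058 0 0; 1 -0.135 0.082 0 0; 1 -0.175 0.106 0 0; 1 -0.21 0.128 0 0; 1 -0.238 0.145 0 0; 1 -0.253 0.154 0 0;1 -0.253 0.154 0 0;1 -0.253 0.154 0 0'
python3 - <<'E'
from h import *
f,K,T=cap("wrist","w22")
for z in(32,0):print(proj(K,T,[516.5,-86.5,z]))
E
```

```text
clock: 26.5
tcp_pos: [547.8, -99.5, 150.4]
eef_rot: [0.003, 0.848, 0.529, 0.002]
ft_force: [-0.0, -0.7, -2.0]
opening: 0.612
[281.74266792 165.30472432]
[281.98201704 159.86324466]
```

View pics/w22.png

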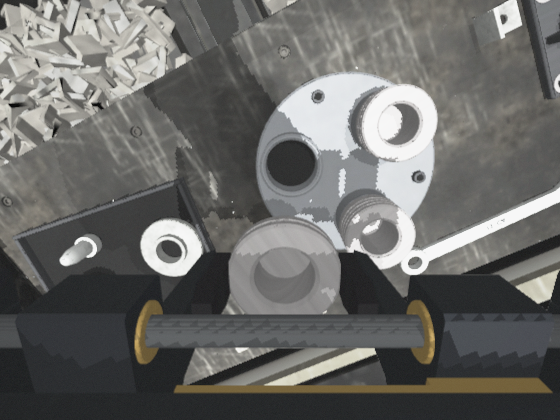

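Run:
```python
from h import *
f,K,T=cap("wrist")
g=cv2.cvtColor(f,cv2.COLOR_RGB2GRAY)
m=((g<60).astype(np.uint8))
r=np.zeros_like(m);r[130:200,255:330]=m[130:200,255:330]
cs,_=cv2.findContours(r,0,1);c=max(cs,key=cv2.contourArea);print(cv2.fitEllipse(c),cv2.contourArea(c),cv2.boundingRect(c))
e=cv2.fitEllipse(c)
print(onz(K,T,*e[0],32))
crop(f,235,60,445,270,3,"w22c")
```

```text
((290.6551208496094, 162.42529296875), (44.155670166015625, 46.81553268432617), 81.0999984741211) 1621.0 (267, 140, 48, 46)
[517.67091607 -78.74959703  32.        ]
```

View pics/w22c.png

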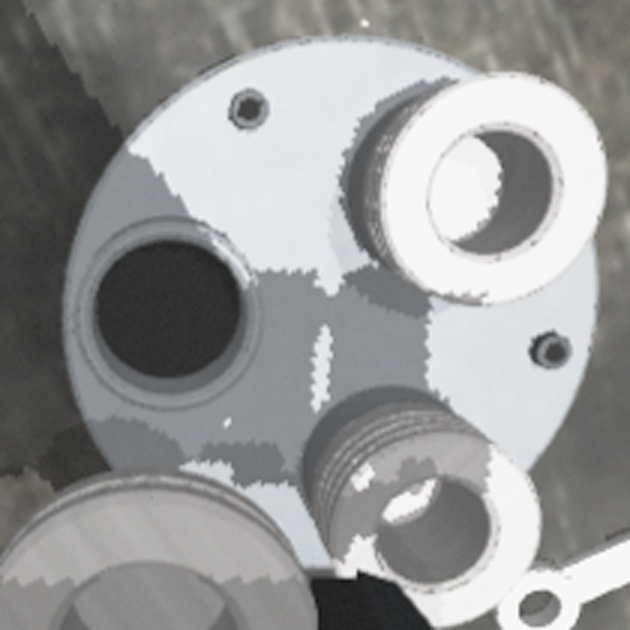

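Run:
```python
from h import *
f,K,T=cap("wrist")
g=cv2.cvtColor(f,cv2.COLOR_RGB2GRAY)
print(onz(K,T,291.7,164.3,32))
d=[(246+235*0,0)]
# disc edge points in crop/3
pts=np.array([[65,290],[75,215],[110,145],[190,70],[280,40],[340,36],[420,45],[597,300],[585,365],[560,435],[90,430]])/3.+[235,60]
W=np.array([onz(K,T,u,v,10)[:2] for u,v in pts],np.float32)
(c,_)=cv2.minEnclosingCircle(W);
A=np.c_[2*W,np.ones(len(W))];s=np.linalg.lstsq(A,(W**2).sum(1),rcond=None)[0];print("disc",s[:2],np.sqrt(s[2]+s[0]**2+s[1]**2))
for n,u,v,z in[("tall",430,526,64),("mid",494,188,55)]:print(n,onz(K,T,235+u/3,60+v/3,z))
```

```text
[519.56826385 -78.80478957  32.        ]
disc [546.42947803 -38.14513002] 81.3674027807622
tall [595.31991054 -40.1468023   64.        ]
mid [523.29233998   6.97081536  55.        ]
```

Run:
```python
from h import *
print(totool([519.8,-79.5,70]))
```

```text
[ 0.00601474 -0.03482688  0.08042551]
```

```bash
python3 -m inch '1 0.003 -0.018 0.01 0; 1 0.006 -0.035 0.03 0; 1 0.006 -0.035 0.05 0; 1 0.006 -0.035 0.07 0; 1 0.006 -0.035 0.08 0; 1 0.006 -0.035 0.08 0'
python3 - <<'E'
from h import *
f,K,T=cap("wrist");crop(f,170,130,400,310,3.4,"w23")
for z in (32,):print((proj(K,T,[519.8,-79.5,z])-[170,130])*3.4)
f,K,T=cap("side");crop(f,260,170,350,240,8,"s23");f,K,T=cap("scene");crop(f,260,200,350,280,8,"c23")
for z in (32,47):print((proj(K,T,[519.8,-79.5,z])-[260,200])*8)
E
```

```text
clock: 27.4
tcp_pos: [519.4, -78.9, 70.1]
eef_rot: [0.003, 0.848, 0.53, 0.001]
ft_force: [0.9, -0.2, -1.9]
opening: 0.611
[386.62671835 375.18514697]
[340.35859316 410.57152882]
[340.97512396 369.48386791]
```

View pics/w23.png

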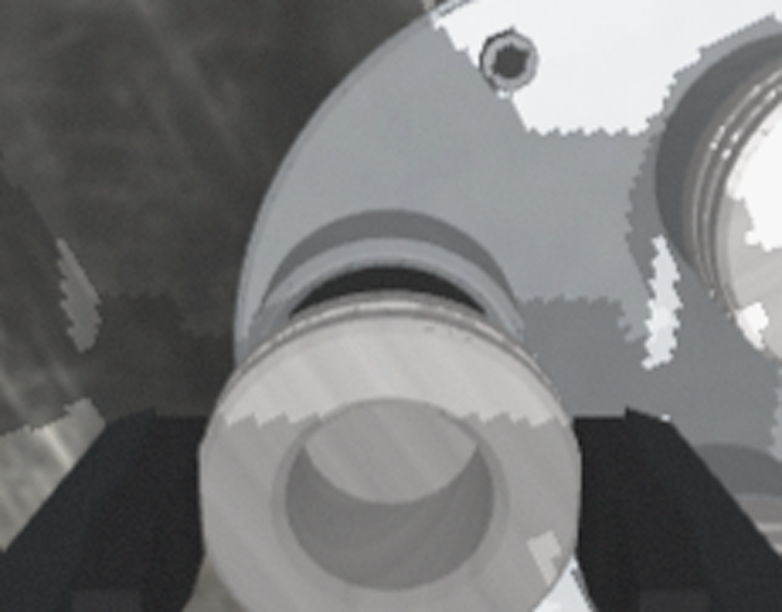

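View pics/c23.png

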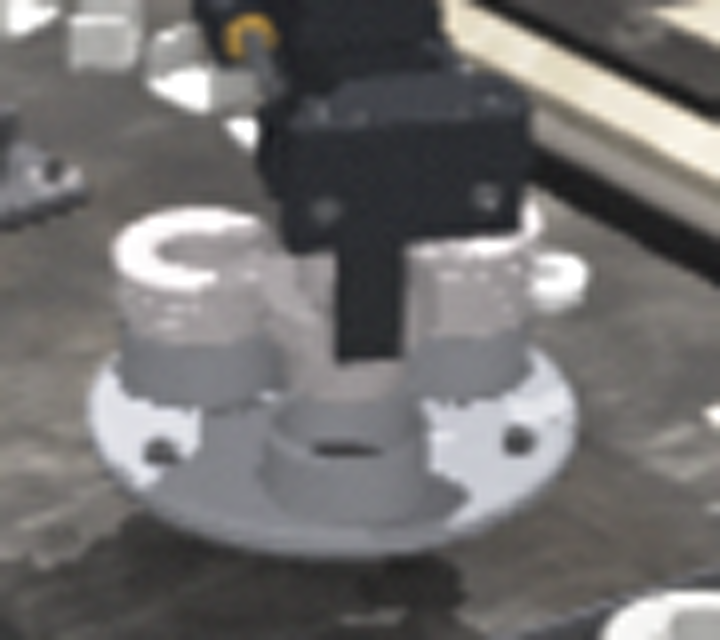

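Run:
```python
from h import *
s=sense();t=s["tcp_pos"];W=q2R(s["eef_rot"])
f,K,T=cap("wrist");f2,K2,T2=cap("scene")
a=np.linspace(0,2*np.pi,73)
def ring(K,T,o,k,c,r):
    P=np.array([(proj(K,T,np.array(c)+r*np.array([np.cos(x),np.sin(x),0]))-o)*k for x in a]);return P.min(0).round(),P.max(0).round()
c=[519.8,-79.5,32]
print("w rim",ring(K,T,[170,130],3.4,c,27),"bore",ring(K,T,[170,130],3.4,c,22))
print("w bushtop",ring(K,T,[170,130],3.4,[t[0],t[1],t[2]+11],28))
print("s rim",ring(K2,T2,[260,200],8,c,27),"bore",ring(K2,T2,[260,200],8,c,22))
print("s shankfoot",ring(K2,T2,[260,200],8,[t[0],t[1],t[2]-25],20))
crop(f2,285,235,325,275,16,"c24")
```

```text
w rim (array([241., 227.]), array([533., 499.])) bore (array([268., 254.]), array([506., 475.]))
w bushtop (array([190., 318.]), array([588., 673.]))
s rim (array([255., 368.]), array([426., 455.])) bore (array([271., 376.]), array([410., 447.]))
s shankfoot (array([278., 340.]), array([405., 404.]))
```

View pics/c24.png

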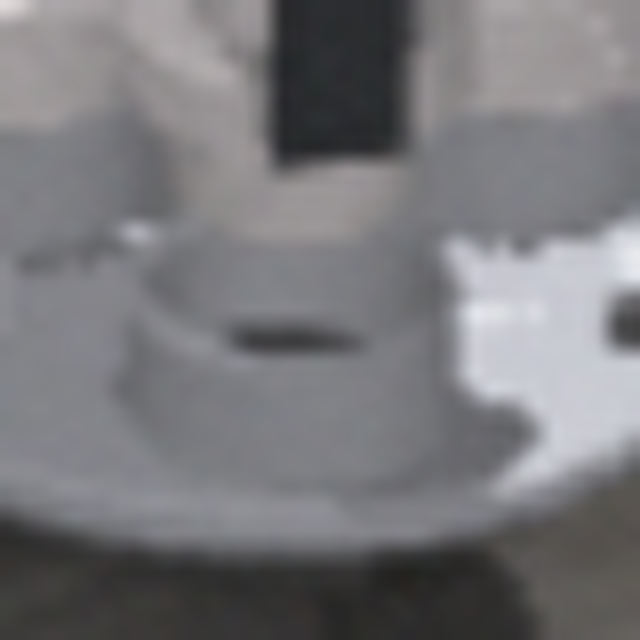

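```bash
python3 -m inch '1 0 0.002 0.005 0; 1 0 0.002 0.01 0; 1 0 0.002 0.014 0; 1 0 0.002 0.016 0';python3 -m inch '1 0 0 0.002 0; 1 0 0 0.003 0; 1 0 0 0.003 0'
python3 - <<'E'
from h import *
f,K,T=cap("wrist");crop(f,170,130,400,310,3.4,"w25")
f,K,T=cap("scene");crop(f,285,235,325,275,16,"c25");f,K,T=cap("side");crop(f,260,170,350,240,8,"s25")
E
```

```text
clock: 28.15
tcp_pos: [521.8, -80.4, 54.7]
eef_rot: [0.004, 0.848, 0.529, 0.002]
ft_force: [-0.3, 0.3, -2.7]
opening: 0.613
clock: 28.52
tcp_pos: [521.8, -80.4, 51.6]
eef_rot: [0.004, 0.848, 0.529, 0.002]
ft_force: [-0.2, 0.3, -1.1]
opening: 0.607
```

View pics/w25.png

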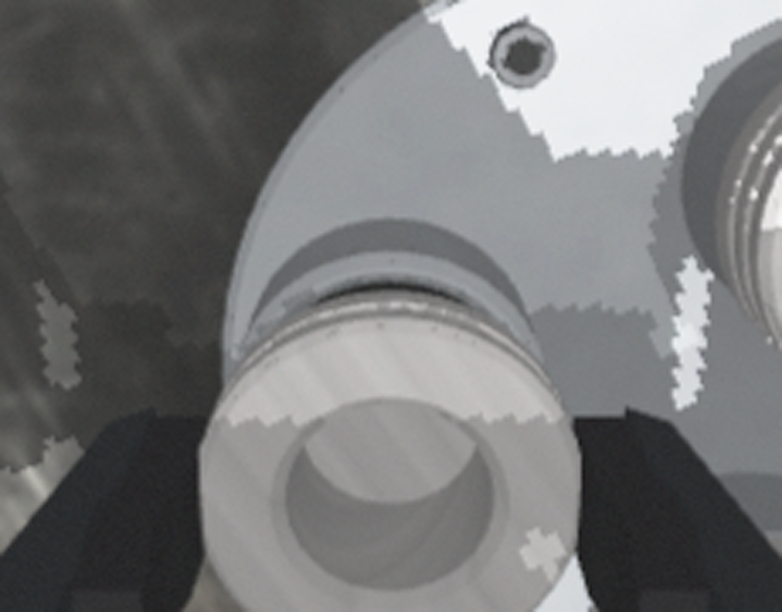

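View pics/c25.png

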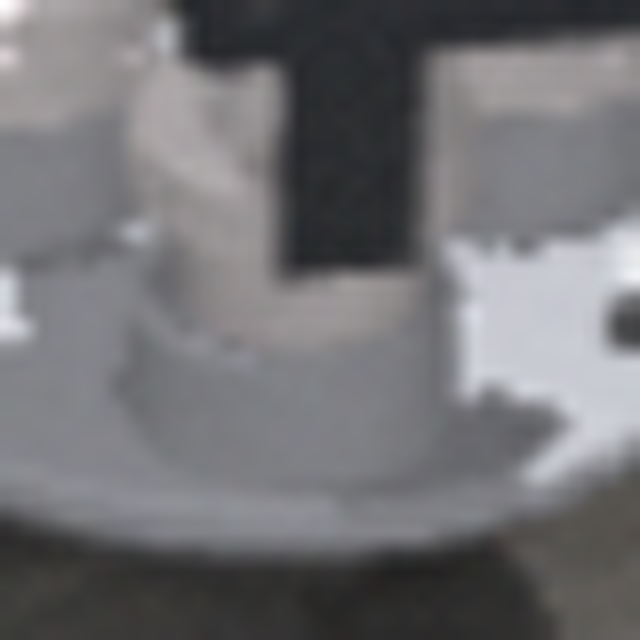

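```bash
python3 -m inch '1 0 0 0.004 0; 1 0 0 0.007 0; 1 0 0 0.007 0';python3 -m inch '1 0 0 0.004 0; 1 0 0 0.006 0; 1 0 0 0.006 0';python3 -m inch '1 0 0 0.002 0; 1 0 0 0.002 0'
```

```text
clock: 29.05
tcp_pos: [521.7, -80.4, 44.4]
eef_rot: [0.004, 0.848, 0.529, 0.002]
ft_force: [-1.0, -0.1, -1.9]
opening: 0.611
clock: 29.42
tcp_pos: [521.6, -80.4, 38.2]
eef_rot: [0.004, 0.848, 0.529, 0.002]
ft_force: [0.2, 0.9, -1.7]
opening: 0.607
clock: 29.68
tcp_pos: [521.6, -80.4, 36.1]
eef_rot: [0.003, 0.848, 0.529, 0.001]
ft_force: [-0.2, -0.2, -1.0]
opening: 0.611
```

```bash
python3 -m inch '1 0 0 0.001 0; 1 0 0 0.0015 0; 1 0 0 0.0015 0';python3 - <<'E'
from h import *
f,K,T=cap("scene");crop(f,280,215,330,265,14,"c26")
E
```

```text
clock: 30.05
tcp_pos: [521.7, -80.4, 35.5]
eef_rot: [0.004, 0.848, 0.529, 0.002]
ft_force: [-1.9, 0.7, 8.7]
opening: 0.61
```

View pics/c26.png

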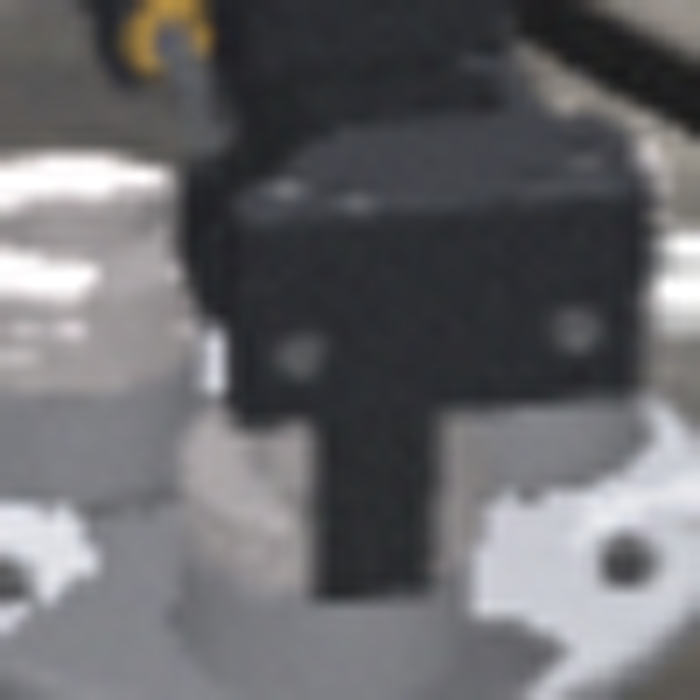

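```bash
python3 -m inch '0.7 0 0 0 0; 0.4 0 0 0 0; 0.2 0 0 0 0; 0.2 0 0 -0.005 0; 0.2 0 0 -0.04 0; 0.2 0 0 -0.08 0; 0.2 0 0 -0.1 0; 0.2 0 0 -0.1 0'
python3 - <<'E'
from h import *
cap("wrist","w27")
f,K,T=cap("scene");f2,K2,T2=cap("side")
crop(f,230,130,330,230,6,"c27");crop(f2,220,170,300,290,5,"s27")
print(tri(ray(K,T,180+250/2.8,160+62/2.8),ray(K2,T2,200+105/3,150+370/3)))
print(onz(K,T,180+490/2.8,160+152/2.8,100),sense()["q"])
E
```

```text
clock: 31.1
tcp_pos: [522.0, -80.2, 137.1]
eef_rot: [0.005, 0.848, 0.529, 0.003]
ft_force: [-1.1, -0.5, -0.8]
opening: 0.801
(array([686.76493877, 346.86730182,  47.86858253]), np.float64(21.369702643781544))
[678.28649237 -99.17777731 100.        ] [ 0.19688972  0.72179259 -0.22089338  1.96030292  0.32402836  0.48804545
  0.85820661]
```

View pics/w27.png

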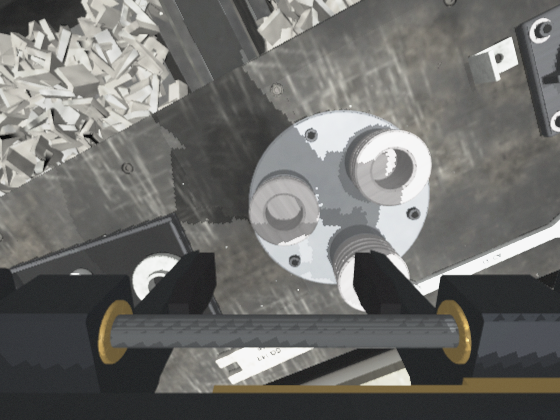

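```bash
python3 -m inch '0.1 0.02 0.014 0 -8; 0.1 0.045 0.032 0 -17; 0 0.068 0.049 0 -26; 0 0.068 0.049 0 -26; 0 0.068 0.049 0 -26'
python3 - <<'E'
from h import *
f,K,T=cap("wrist","w28");s=sense();print(s["q"],q2R(s["eef_rot"])[:,0])
for z in(64,32):print(z,proj(K,T,[596,-40,z]))
crop(f,200,130,370,280,4.5,"w28c")
E
```

```text
clock: 31.88
tcp_pos: [592.5, -41.2, 133.8]
eef_rot: [0.003, 0.708, 0.706, -0.001]
ft_force: [-0.1, 0.4, -0.9]
opening: 0.999
[ 0.19597381  0.80177397 -0.36358365  1.74981782  0.43503385  0.66896713
  1.15561828] [ 0.00335071  0.99997701 -0.00589569]
64 [286.355872   227.71258299]
32 [286.27282103 214.39418094]
```

View pics/w28.png

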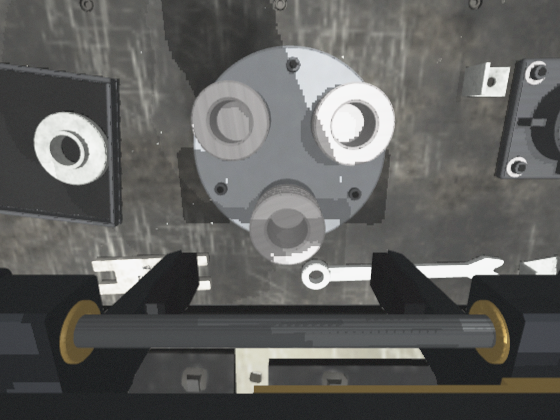

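View pics/w28c.png

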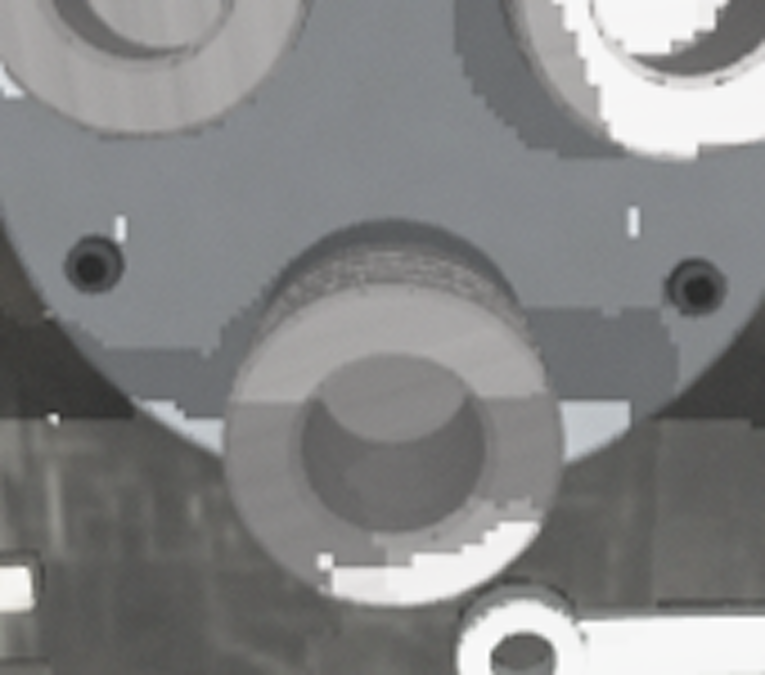

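```bash
python3 -m inch '0 0.002 0.004 0.02 0; 0 0.002 0.004 0.05 0; 0 0.002 0.004 0.075 0; 0 0.002 0.004 0.087 0; 0 0.002 0.004 0.0895 0; 0 0.002 0.004 0.0895 0'
python3 - <<'E'
from h import *
cap("wrist","w29");f,K,T=cap("side");crop(f,240,170,340,240,7,"s29");f,K,T=cap("scene");crop(f,270,190,370,270,7,"c29");print(totool([596.6,-39.2,44]))
E
```

```text
clock: 32.67
tcp_pos: [597.0, -40.0, 44.9]
eef_rot: [0.003, 0.708, 0.706, -0.001]
ft_force: [0.6, -0.2, -0.5]
opening: 1.002
[ 0.00086103 -0.00065785  0.00134049]
```

View pics/w29.png

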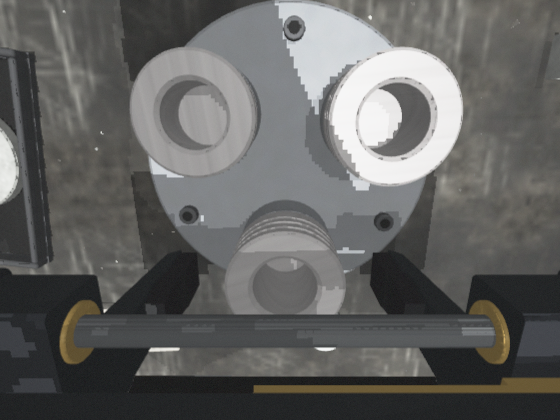

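View pics/s29.png

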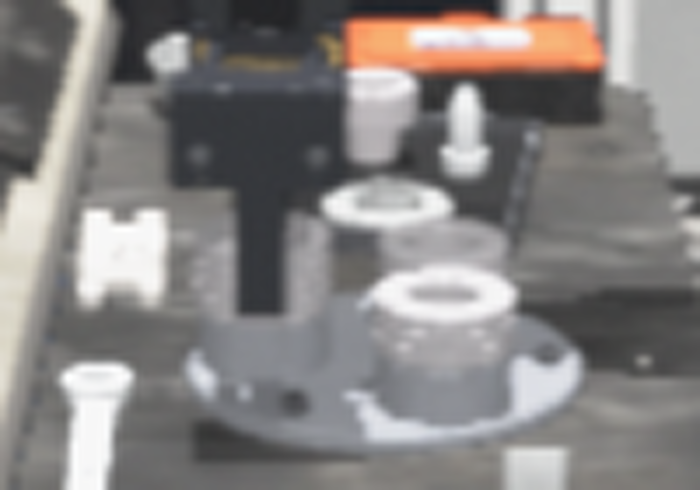

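View pics/c29.png

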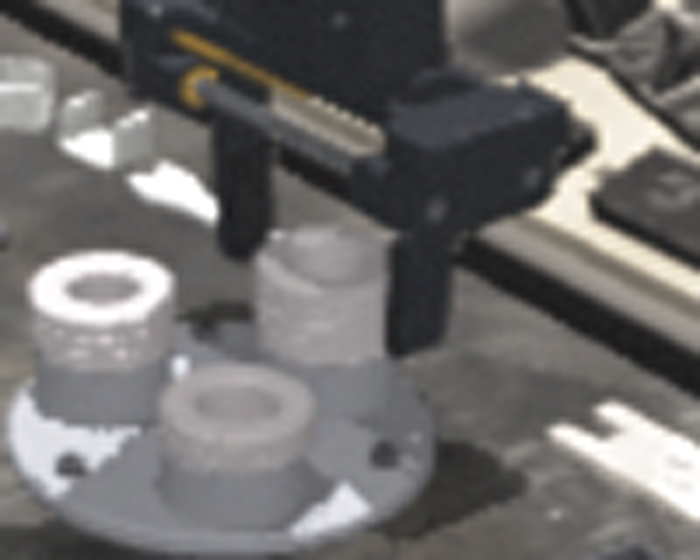

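```bash
python3 -m inch '1 0.001 -0.0005 0 0; 1 0.001 -0.0005 0 0; 1 0.001 -0.0005 0 0; 1 0.001 -0.0005 0 0; 1 0.001 -0.0005 0 0; 1 0.001 -0.0005 -0.006 0; 1 0.001 -0.0005 -0.016 0; 1 0.001 -0.0005 -0.03 0; 1 0.001 -0.0005 -0.05 0; 1 0.001 -0.0005 -0.075 0; 1 0.001 -0.0005 -0.1 0; 1 0.001 -0.0005 -0.12 0; 1 0.001 -0.0005 -0.12 0' 60
python3 - <<'E'
from h import *
f,K,T=cap("wrist","w30");f,K,T=cap("side");crop(f,240,130,340,230,6,"s30")
print(totool([560,193,165]))
E
```

```text
clock: 34.45
tcp_pos: [597.5, -38.2, 167.5]
eef_rot: [0.005, 0.708, 0.706, 0.001]
ft_force: [0.3, 0.1, -3.1]
opening: 0.615
[ 0.23132783 -0.03673909 -0.00121054]
```

View pics/w30.png

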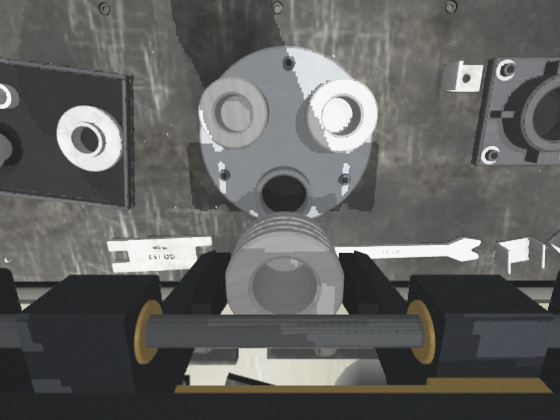

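View pics/s30.png

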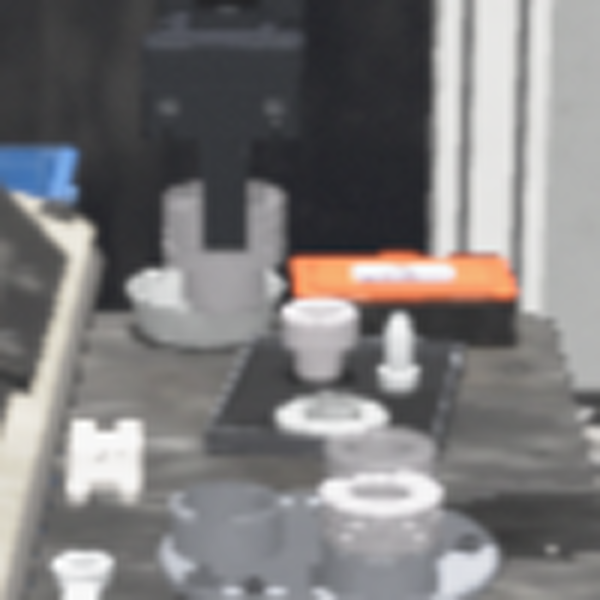

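```bash
python3 -m inch '1 0.02 -0.003 0 0; 1 0.055 -0.007 0 0; 1 0.1 -0.012 0 0; 1 0.145 -0.018 0 0; 1 0.185 -0.024 0 0; 1 0.215 -0.028 0 0; 1 0.231 -0.03 0 0; 1 0.231 -0.03 0 0; 1 0.231 -0.03 0 0'
python3 - <<'E'
from h import *
f,K,T=cap("wrist","w31");crop(f,200,80,380,230,4.3,"w31c")
print((proj(K,T,[522,193,36])-[200,80])*4.3)
a=np.linspace(0,2*np.pi,73)
E
```

```text
clock: 35.67
tcp_pos: [566.9, 190.6, 163.4]
eef_rot: [0.004, 0.709, 0.705, -0.002]
ft_force: [-0.3, 0.2, -3.0]
opening: 0.614
[377.82155428 306.04652108]
```

View pics/w31c.png

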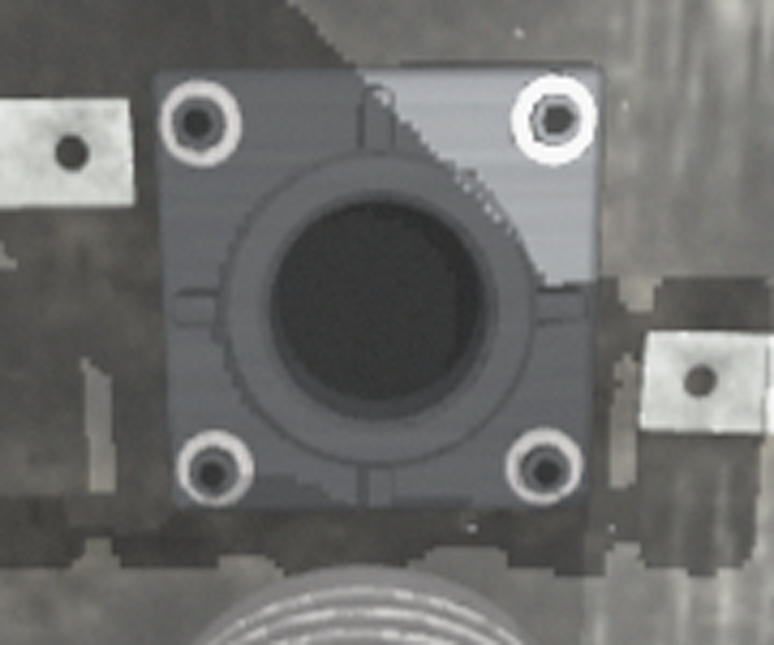

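```bash
python3 -m inch '1 0.001 -0.02 0.005 0; 1 0.002 -0.04 0.025 0; 1 0.0025 -0.045 0.05 0; 1 0.0025 -0.045 0.07 0; 1 0.0025 -0.045 0.08 0; 1 0.0025 -0.045 0.08 0'
python3 - <<'E'
from h import *
f,K,T=cap("wrist");crop(f,170,130,400,310,3.4,"w32");f,K,T=cap("side");crop(f,270,190,350,260,9,"s32");f,K,T=cap("scene");crop(f,215,180,285,240,10,"c32")
print(totool([522,193,80]))
E
```

```text
clock: 36.48
tcp_pos: [522.5, 191.6, 83.0]
eef_rot: [0.004, 0.71, 0.704, -0.002]
ft_force: [0.2, 0.1, -3.5]
opening: 0.612
[ 0.00055951 -0.00111377  0.00410344]
```

View pics/w32.png

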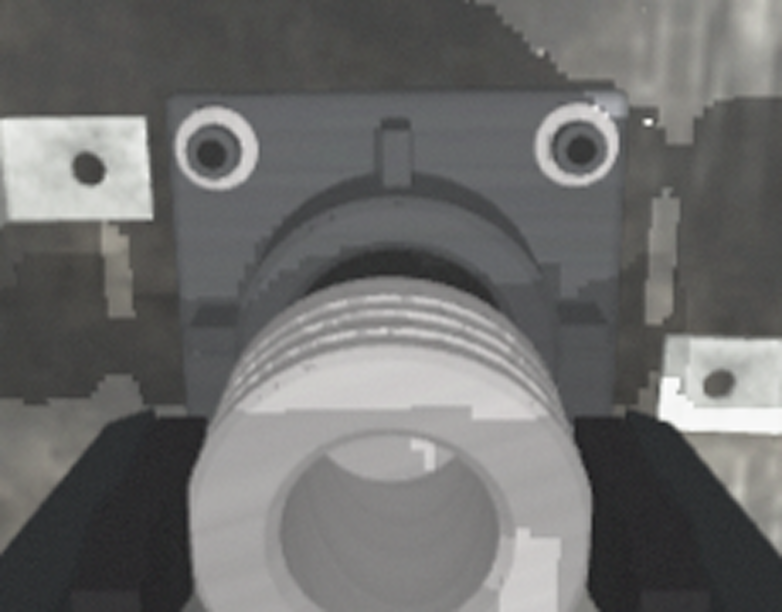

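View pics/s32.png

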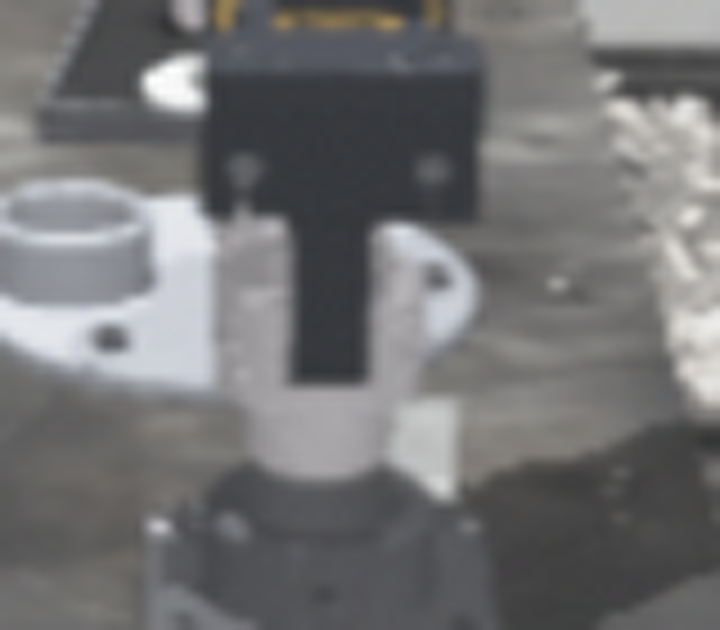

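View pics/c32.png

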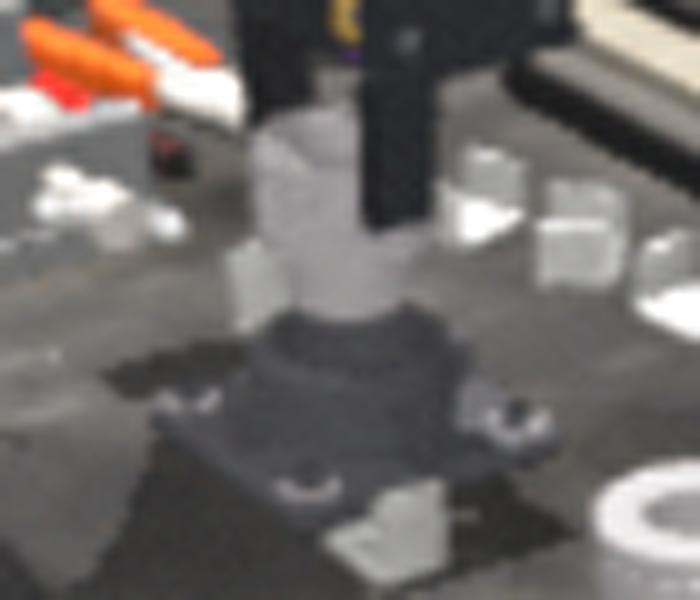

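Run:
```python
from h import *
s=sense();t=s["tcp_pos"];W=q2R(s["eef_rot"])
f,K,T=cap("wrist");f2,K2,T2=cap("scene");f3,K3,T3=cap("side")
a=np.linspace(0,2*np.pi,73)
def ring(K,T,o,k,c,r):
    P=np.array([(proj(K,T,np.array(c)+r*np.array([np.cos(x),np.sin(x),0]))-o)*k for x in a]);return P.min(0).round(),P.max(0).round()
c=[522,193,36]
print("w boss",ring(K,T,[170,130],3.4,c,32),"bore",ring(K,T,[170,130],3.4,c,22),"bush",ring(K,T,[170,130],3.4,[t[0],t[1],t[2]+19],28))
print("side boss",ring(K3,T3,[270,190],9,c,32),"shank",ring(K3,T3,[270,190],9,t-[0,0,25],20))
print("scene boss",ring(K2,T2,[215,180],10,c,32),"shank",ring(K2,T2,[215,180],10,t-[0,0,25],20))
```

```text
w boss (array([227., 185.]), array([559., 496.])) bore (array([279., 238.]), array([507., 451.])) bush (array([179., 339.]), array([597., 710.]))
side boss (array([205., 455.]), array([441., 553.])) shank (array([246., 395.]), array([394., 454.]))
scene boss (array([237., 288.]), array([445., 376.])) shank (array([276., 236.]), array([407., 289.]))
```

```bash
python3 -m inch '1 0.0013 0.0005 0.004 0; 1 0.0013 0.0005 0.009 0; 1 0.0013 0.0005 0.0115 0;1 0.0013 0.0005 0.0115 0';python3 -m inch '1 0 0 0.002 0; 1 0 0 0.003 0; 1 0 0 0.003 0';python3 -m inch '1 0 0 0.002 0; 1 0 0 0.003 0; 1 0 0 0.003 0'
```

```text
clock: 37.28
tcp_pos: [523.1, 193.7, 72.1]
eef_rot: [0.004, 0.709, 0.705, -0.001]
ft_force: [-0.2, -0.3, -2.3]
opening: 0.614
clock: 37.65
tcp_pos: [523.1, 193.6, 69.1]
eef_rot: [0.004, 0.709, 0.705, -0.002]
ft_force: [-0.5, 0.2, -2.7]
opening: 0.618
clock: 38.02
tcp_pos: [523.0, 193.6, 66.0]
eef_rot: [0.004, 0.709, 0.705, -0.002]
ft_force: [0.8, 0.1, -3.0]
opening: 0.611
```

```bash
python3 -m inch '1 0 0 0.004 0; 1 0 0 0.008 0; 1 0 0 0.008 0';python3 -m inch '1 0 0 0.004 0; 1 0 0 0.006 0; 1 0 0 0.006 0';python3 -m inch '1 0 0 0.0015 0; 1 0 0 0.0025 0; 1 0 0 0.0025 0'
```

```text
clock: 38.4
tcp_pos: [522.8, 193.4, 57.5]
eef_rot: [0.004, 0.709, 0.705, -0.002]
ft_force: [-0.4, 0.2, -2.4]
opening: 0.613
clock: 38.78
tcp_pos: [522.7, 193.3, 51.3]
eef_rot: [0.004, 0.709, 0.705, -0.002]
ft_force: [-0.3, 1.2, -3.7]
opening: 0.614
clock: 39.15
tcp_pos: [522.7, 193.3, 49.4]
eef_rot: [0.004, 0.709, 0.705, -0.002]
ft_force: [-1.9, -0.4, 4.6]
opening: 0.617
```

Seated contact at z≈49.4 as expected; release, rise, look.

```bash
python3 -m inch '1 0 0 0.001 0; 0.6 0 0 0 0; 0.3 0 0 0 0; 0.1 0 0 0 0; 0.1 0 0 -0.02 0; 0.1 0 0 -0.06 0; 0.1 0 0 -0.09 0; 0.2 0 0 -0.095 0; 0.2 0 0 -0.095 0'
python3 - <<'E'
from h import *
f,K,T=cap("wrist","w33");f2,K2,T2=cap("scene");crop(f2,215,170,335,270,6,"c33");f3,K3,T3=cap("side");crop(f3,270,180,350,260,8,"s33")
a=np.linspace(0,2*np.pi,73)
def ring(K,T,c,r):
    P=np.array([(proj(K,T,np.array(c)+r*np.array([np.cos(x),np.sin(x),0]))) for x in a]);return P.min(0).round(1),P.max(0).round(1)
print(ring(K,T,[522.5,193.2,68],28)); print(totool([550.6,-311,140]))
E
```

```text
clock: 40.28
tcp_pos: [522.4, 193.9, 144.0]
eef_rot: [0.004, 0.709, 0.705, -0.002]
ft_force: [-0.2, -0.8, 0.1]
opening: 0.803
(array([246.4, 183.4]), array([321.9, 255. ]))
[-0.50449871  0.03189859  0.00804447]
```

View pics/w33.png

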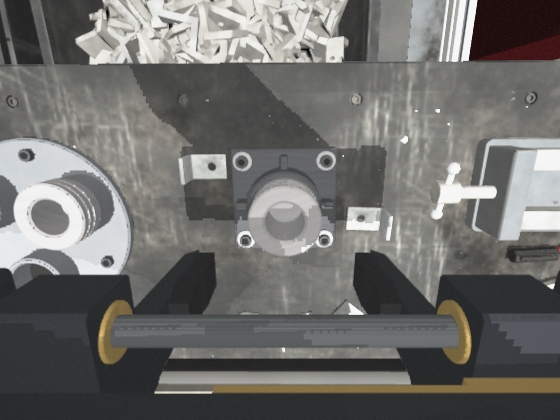

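View pics/c33.png

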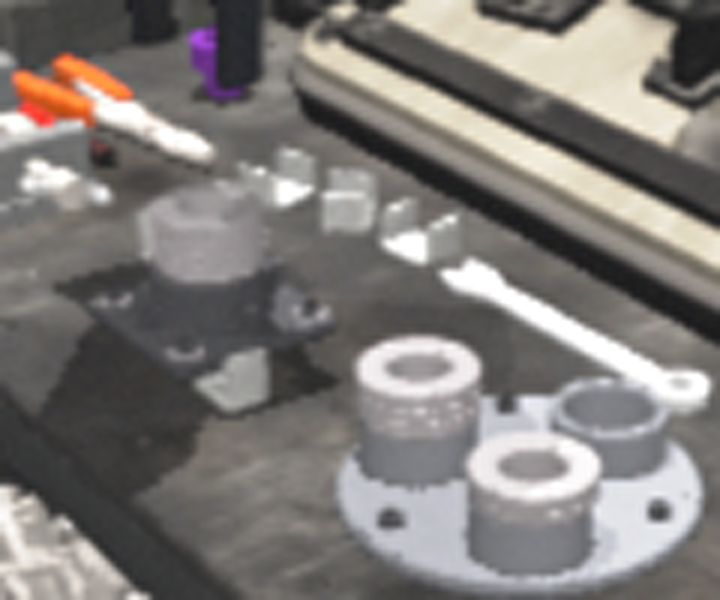

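View pics/s33.png

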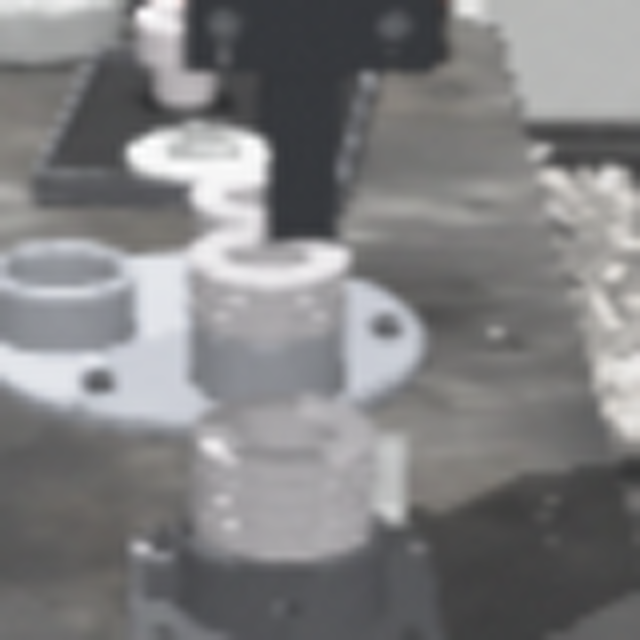

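```bash
python3 -m inch '0.2 -0.03 0.002 0 3; 0.2 -0.08 0.005 0 6; 0.2 -0.135 0.009 0 9; 0.2 -0.19 0.012 0 12; 0.2 -0.245 0.016 0 15; 0.2 -0.3 0.019 0 18; 0.2 -0.355 0.023 0 22; 0.2 -0.41 0.026 0 26; 0.2 -0.46 0.03 0 26; 0.2 -0.49 0.032 0 26; 0.2 -0.504 0.032 0.005 26; 0.2 -0.504 0.032 0.005 26; 0.2 -0.504 0.032 0.005 26'
python3 - <<'E'
from h import *
f,K,T=cap("wrist","w34");
a=np.linspace(0,2*np.pi,73)
def ring(K,T,c,r):
    P=np.array([(proj(K,T,np.array(c)+r*np.array([np.cos(x),np.sin(x),0]))) for x in a]);return P.min(0).round(1),P.max(0).round(1)
print(ring(K,T,[550.6,-311,46],21),(ring(K,T,[505.5,-292,6],10.5)));print(totool([550.6,-311,31.5]))
crop(f,200,100,380,270,4.3,"w34c")
E
```

```text
clock: 42.05
tcp_pos: [551.1, -307.9, 142.7]
eef_rot: [0.003, 0.849, 0.529, -0.002]
ft_force: [-0.4, 0.9, 0.5]
opening: 0.805
(array([255.3, 187.6]), array([307.5, 237.4])) (array([266.8, 134.3]), array([290.6, 158.5]))
[-0.00214594  0.00032835  0.11146048]
```

View pics/w34c.png

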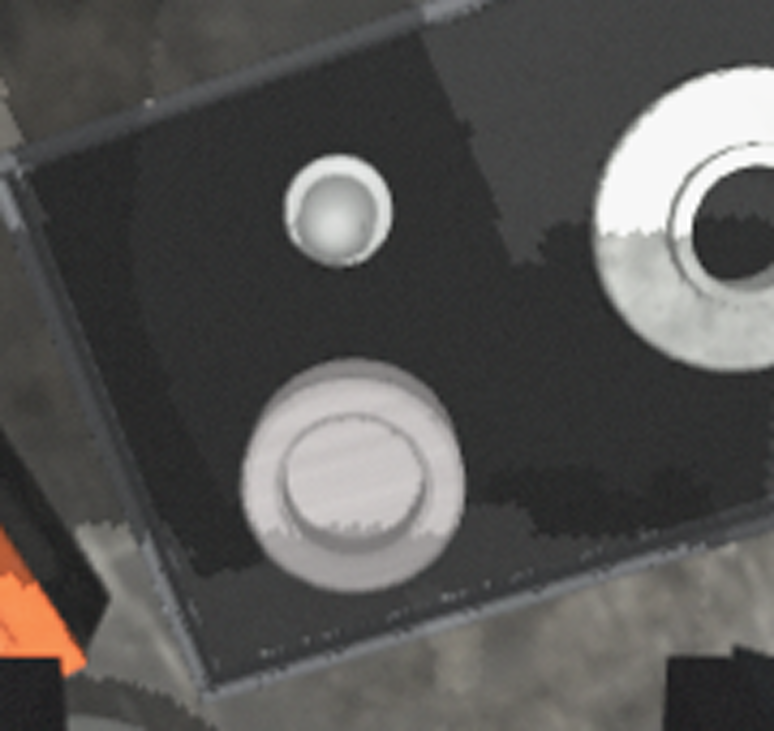

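```bash
python3 -m inch '0.2 -0.002 0 0.035 0; 0.2 -0.002 0 0.07 0; 0.2 -0.002 0 0.095 0; 0.2 -0.002 0 0.108 0; 0.2 -0.002 0 0.1115 0; 0.2 -0.002 0 0.1115 0; 1 -0.002 0 0.1115 0; 1 -0.002 0 0.1115 0; 1 -0.002 0 0.1115 0; 1 -0.002 0 0.1115 0; 1 -0.002 0 0.1115 0' 45; python3 -m inch '1 0 0 -0.005 0; 1 0 0 -0.02 0; 1 0 0 -0.045 0; 1 0 0 -0.08 0; 1 0 0 -0.115 0; 1 0 0 -0.12 0;1 0 0 -0.12 0'
python3 - <<'E'
from h import *
f,K,T=cap("wrist","w35");print(totool([560,176,150]))
E
```

```text
clock: 43.48
tcp_pos: [550.6, -310.9, 31.8]
eef_rot: [0.004, 0.849, 0.529, -0.002]
ft_force: [-0.1, -0.3, 3.1]
opening: 0.456
clock: 44.35
tcp_pos: [550.1, -309.9, 151.7]
eef_rot: [0.004, 0.849, 0.529, -0.002]
ft_force: [-0.4, -0.6, -2.3]
opening: 0.462
[ 0.4404735  -0.20487537 -0.00296164]
```

View pics/w35.png

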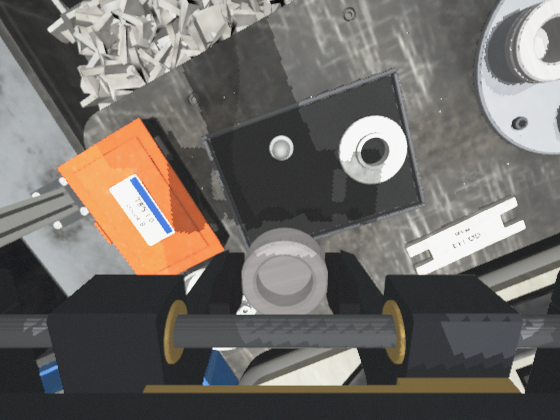

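Run:
```python
from h import *
print(totool([522.5,193.2,105]))
```

```text
[ 0.4397001  -0.24622739  0.04194385]
```

```bash
python3 -m inch '1 0.02 -0.011 0 0; 1 0.055 -0.031 0 0; 1 0.1 -0.056 0 0; 1 0.145 -0.081 0 0; 1 0.19 -0.106 0 0; 1 0.235 -0.132 0 0; 1 0.28 -0.157 0 0; 1 0.325 -0.182 0 0; 1 0.37 -0.207 0 0; 1 0.41 -0.23 0 0; 1 0.432 -0.242 0 0; 1 0.44 -0.246 0 0; 1 0.44 -0.246 0.02 0; 1 0.44 -0.246 0.04 0; 1 0.44 -0.246 0.042 0; 1 0.44 -0.246 0.042 0'
python3 - <<'E'
from h import *
f,K,T=cap("wrist");crop(f,180,140,390,300,3.7,"w36");print(totool([522.5,193.2,100]))
f,K,T=cap("side");crop(f,270,180,350,260,8,"s36");f2,K2,T2=cap("scene");crop(f2,215,150,285,220,9,"c36")
E
```

```text
clock: 46.4
tcp_pos: [523.0, 192.4, 104.9]
eef_rot: [0.003, 0.849, 0.528, -0.003]
ft_force: [0.8, 0.3, -0.8]
opening: 0.458
[ 4.94016547e-05 -8.18267150e-04  5.28491681e-03]
```

View pics/w36.png

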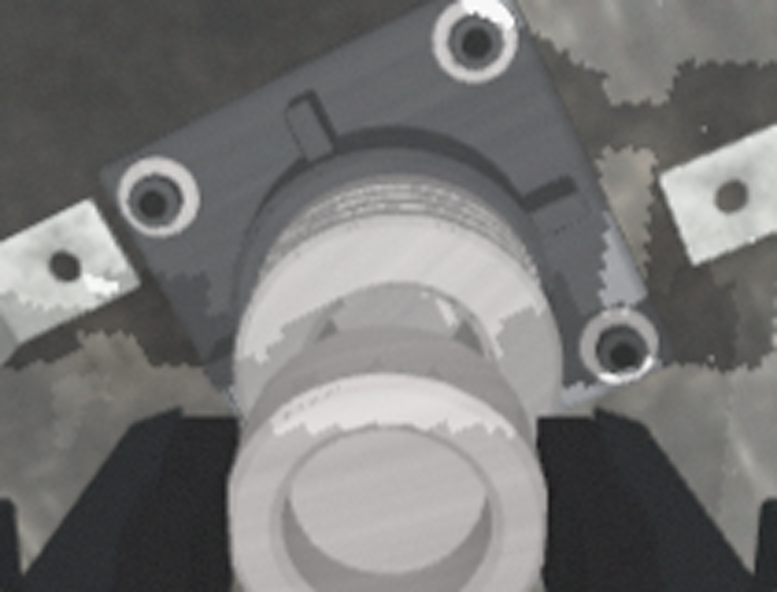

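View pics/s36.png

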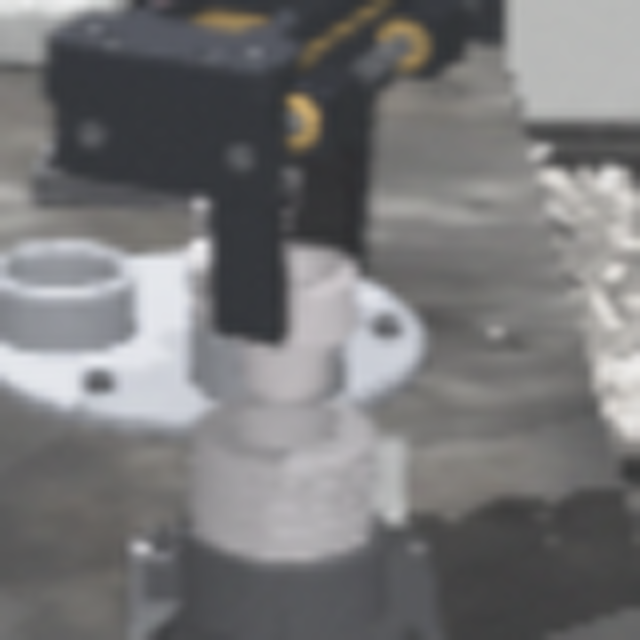

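View pics/c36.png

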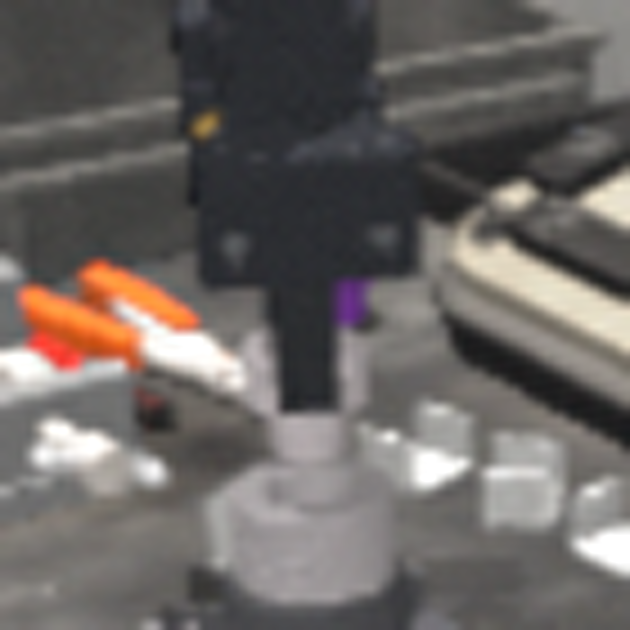

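```bash
python3 -m inch '1 0.0012 0 0.005 0; 1 0.0012 0 0.01 0; 1 0.0012 0 0.014 0; 1 0.0012 0 0.014 0';python3 -m inch '1 0 0 0.003 0; 1 0 0 0.006 0; 1 0 0 0.006 0';python3 -m inch '1 0 0 0.004 0; 1 0 0 0.007 0; 1 0 0 0.007 0'
```

```text
clock: 47.05
tcp_pos: [523.6, 194.1, 91.2]
eef_rot: [0.003, 0.849, 0.528, -0.002]
ft_force: [0.6, 0.6, -1.6]
opening: 0.46
clock: 47.42
tcp_pos: [523.4, 194.0, 84.9]
eef_rot: [0.003, 0.849, 0.529, -0.003]
ft_force: [0.1, -0.0, -2.2]
opening: 0.46
clock: 47.8
tcp_pos: [523.2, 193.8, 77.5]
eef_rot: [0.003, 0.849, 0.528, -0.003]
ft_force: [-0.1, 0.3, -1.0]
opening: 0.465
```

```bash
python3 -m inch '1 0 0 0.002 0; 1 0 0 0.003 0; 1 0 0 0.003 0';python3 -m inch '1 0 0 0.001 0; 1 0 0 0.002 0; 1 0 0 0.002 0'
```

```text
clock: 48.18
tcp_pos: [523.1, 193.8, 74.5]
eef_rot: [0.003, 0.849, 0.528, -0.003]
ft_force: [0.6, 0.0, -0.8]
opening: 0.456
clock: 48.55
tcp_pos: [523.2, 193.9, 73.7]
eef_rot: [0.003, 0.849, 0.529, -0.003]
ft_force: [-2.7, -1.2, 9.4]
opening: 0.459
```

Seated at the expected height. Release and rise.

```bash
python3 -m inch '0.7 0 0 0 0; 0.4 0 0 0 0; 0.3 0 0 0 0; 0.3 0 0 -0.02 0; 0.3 0 0 -0.06 0; 0.3 0 0 -0.075 0; 0.3 0 0 -0.075 0'
python3 - <<'E'
from h import *
f,K,T=cap("wrist");crop(f,180,140,390,300,3.7,"w37");print(totool([505.5,-292,130]))
f,K,T=cap("side");crop(f,270,180,350,260,8,"s37")
E
```

```text
clock: 49.42
tcp_pos: [523.9, 194.7, 149.3]
eef_rot: [0.003, 0.849, 0.528, -0.002]
ft_force: [0.1, -1.3, -0.6]
opening: 0.698
[-0.44395866  0.19880079  0.02247348]
```

View pics/w37.png

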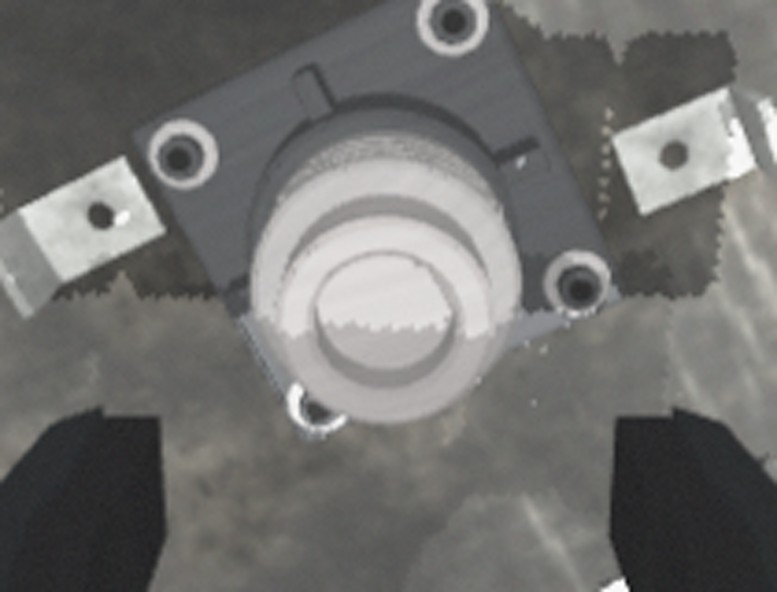

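View pics/s37.png

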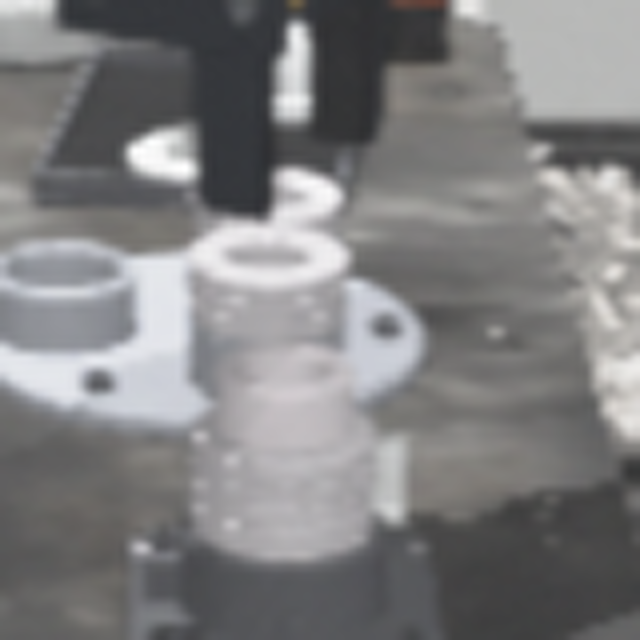

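```bash
python3 -m inch '0.3 -0.03 0.013 0 0; 0.3 -0.08 0.036 0 0; 0.3 -0.13 0.058 0 0; 0.3 -0.18 0.081 0 0; 0.3 -0.23 0.103 0 0; 0.3 -0.28 0.125 0 0; 0.3 -0.33 0.148 0 0; 0.3 -0.38 0.17 0 0; 0.3 -0.42 0.188 0 0; 0.3 -0.444 0.199 0.01 0; 0.3 -0.444 0.199 0.02 0; 0.3 -0.444 0.199 0.02 0;0.3 -0.444 0.199 0.02 0'
python3 - <<'E'
from h import *
f,K,T=cap("wrist");crop(f,200,120,380,270,4.3,"w38");print(totool([505.5,-292,20.5]))
for z in(6,16,36,48):print((proj(K,T,[505.5,-292,z])-[200,120])*4.3)
E
```

```text
clock: 51.15
tcp_pos: [505.8, -290.1, 132.1]
eef_rot: [0.003, 0.848, 0.53, -0.003]
ft_force: [0.4, 0.1, -0.0]
opening: 0.697
[-0.00062663  0.00018289  0.11183527]
[357.90042136 358.11941152]
[357.39861276 371.42820506]
[356.28180399 401.04781948]
[355.52729724 421.05858536]
```

View pics/w38.png

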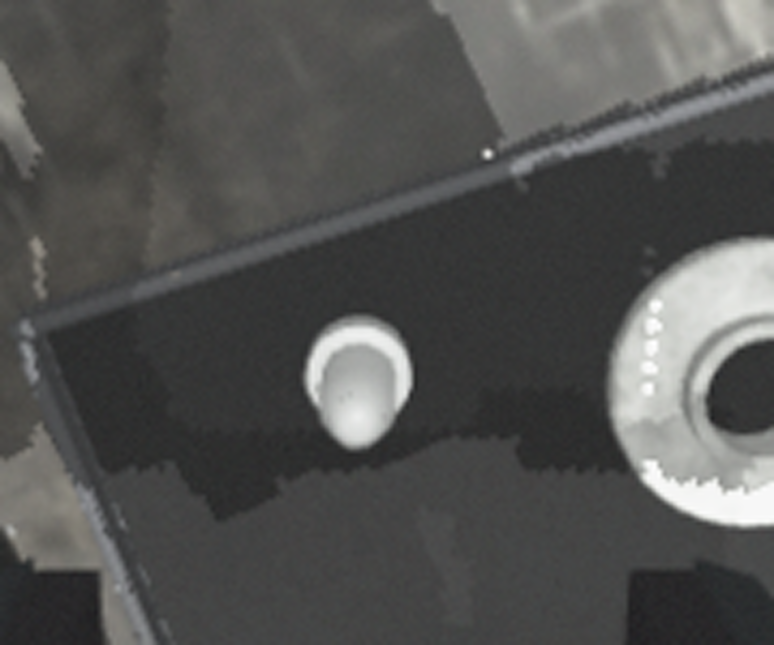

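```bash
python3 -m inch '0.5 -0.0005 0 0.03 0; 0.55 -0.0005 0 0.065 0; 0.55 -0.0005 0 0.09 0; 0.55 -0.0005 0 0.105 0; 0.55 -0.0005 0 0.112 0; 0.55 -0.0005 0 0.112 0; 0.55 -0.0005 0 0.112 0'
python3 - <<'E'
from h import *
print(totool([505.5,-292,20.5]))
f,K,T=cap("wrist");crop(f,200,170,380,320,4.3,"w39")
E
```

```text
clock: 52.08
tcp_pos: [506.0, -292.1, 21.2]
eef_rot: [0.004, 0.848, 0.53, -0.003]
ft_force: [-0.6, -0.5, 0.2]
opening: 0.451
[-0.00016313 -0.00048823  0.00071432]
```

View pics/w39.png

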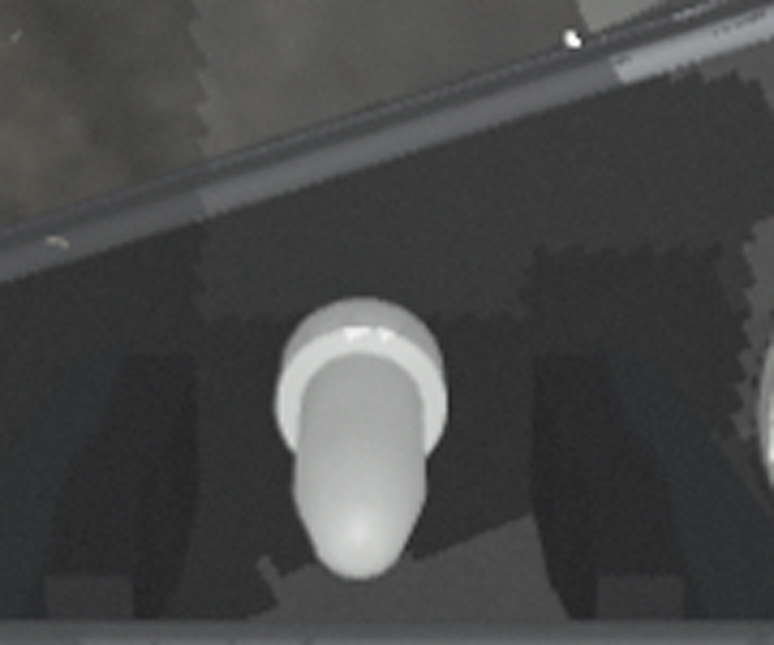

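```bash
python3 -m inch '1 0 0 0.0005 0; 1 0 0 0.0005 0; 1 0 0 0.0005 0; 1 0 0 0.0005 0; 1 0 0 0.0005 0; 1 0 0 -0.004 0; 1 0 0 -0.015 0; 1 0 0 -0.035 0; 1 0 0 -0.065 0; 1 0 0 -0.1 0; 1 0 0 -0.13 0; 1 0 0 -0.13 0' 45
python3 - <<'E'
from h import *
f,K,T=cap("wrist","w40");print(totool([522.8,193.5,150]))
f,K,T=cap("side");crop(f,260,130,340,210,8,"s40")
E
```

```text
clock: 53.62
tcp_pos: [507.5, -291.6, 154.0]
eef_rot: [0.006, 0.848, 0.529, -0.001]
ft_force: [-0.2, 0.2, -1.2]
opening: 0.171
[ 0.44266466 -0.19818413 -0.00242722]
```

View pics/w40.png

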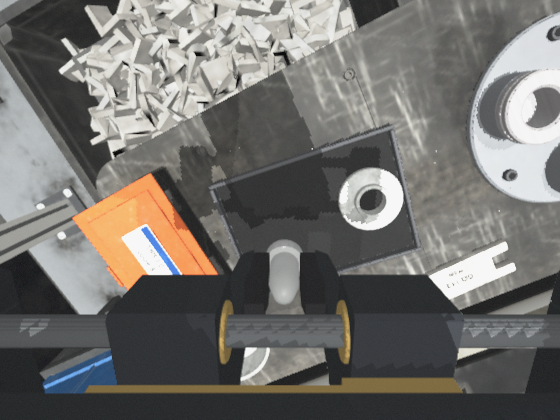

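View pics/s40.png

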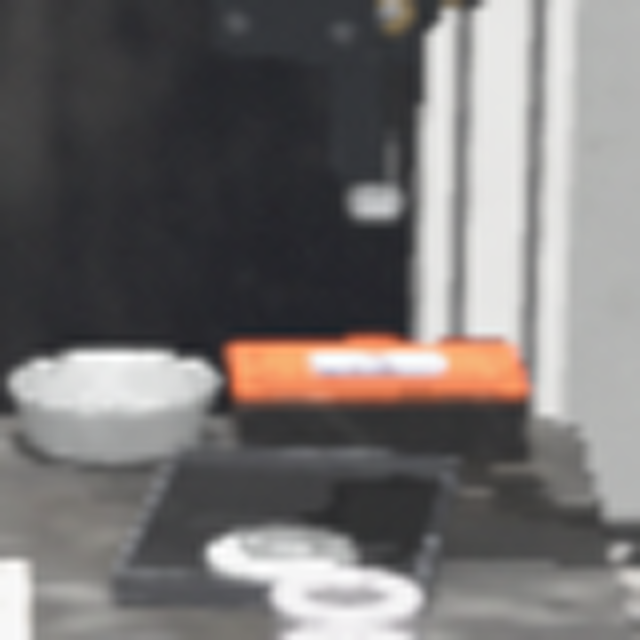

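```bash
python3 -m inch '1 0.02 -0.009 0 0; 1 0.055 -0.025 0 0; 1 0.1 -0.045 0 0; 1 0.145 -0.065 0 0; 1 0.19 -0.085 0 0; 1 0.235 -0.105 0 0; 1 0.28 -0.125 0 0; 1 0.325 -0.145 0 0; 1 0.37 -0.166 0 0; 1 0.41 -0.184 0 0; 1 0.434 -0.194 0 0; 1 0.443 -0.198 0 0; 1 0.443 -0.198 0.01 0; 1 0.443 -0.198 0.025 0; 1 0.443 -0.198 0.04 0; 1 0.443 -0.198 0.042 0; 1 0.443 -0.198 0.042 0'
python3 - <<'E'
from h import *
f,K,T=cap("wrist");crop(f,180,140,390,300,3.7,"w41");s=sense();t=s["tcp_pos"]
T0=T.copy();T0[:3,3]+=np.array([523.9,194.7,149.3])-t
print("seat",onz(K,T0,284.05,226.5,88))
print(totool([522.8,193.5,110]))
print((proj(K,T,[522.8,193.5,88])-[180,140])*3.7)
f,K,T=cap("side");crop(f,270,180,350,260,8,"s41");f2,K2,T2=cap("scene");crop(f2,215,150,285,220,9,"c41")
E
```

```text
clock: 55.85
tcp_pos: [522.3, 193.3, 104.6]
eef_rot: [0.004, 0.848, 0.529, -0.003]
ft_force: [-0.0, -0.2, 0.2]
opening: 0.169
seat [522.88152104 194.12142671  88.        ]
[ 0.00010942  0.00028557 -0.00503949]
[389.87819091 424.6541306 ]
```

View pics/w41.png

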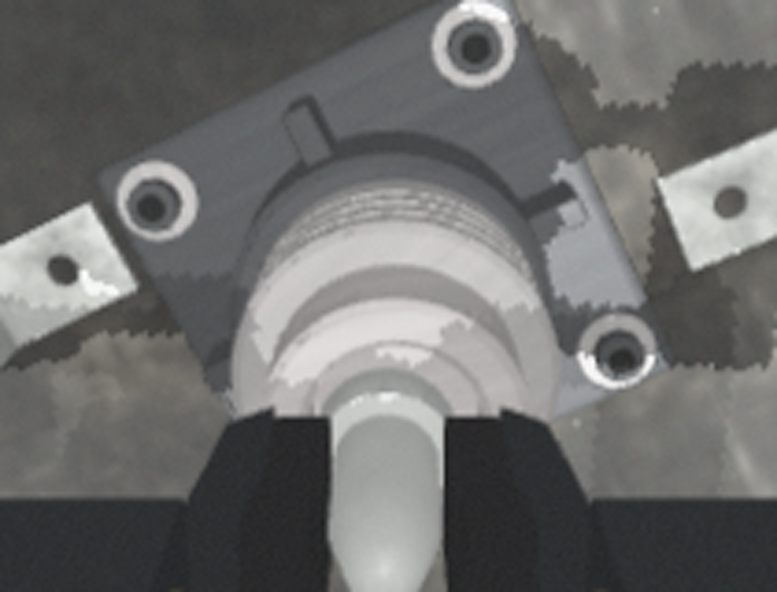

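View pics/s41.png

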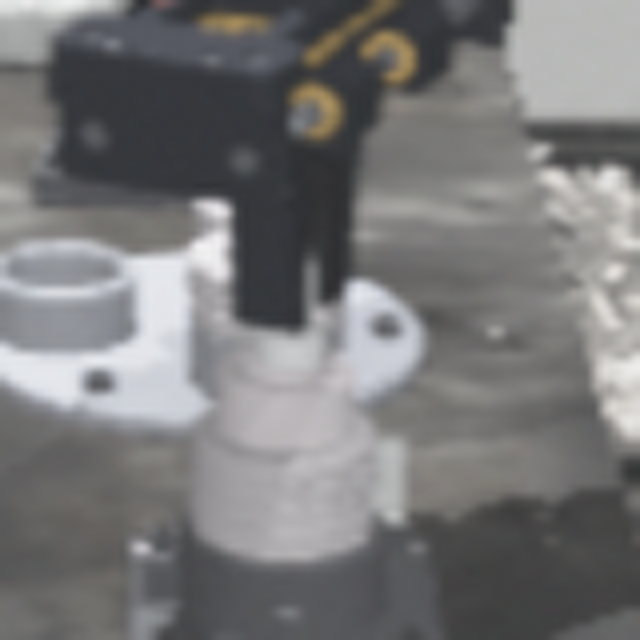

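View pics/c41.png

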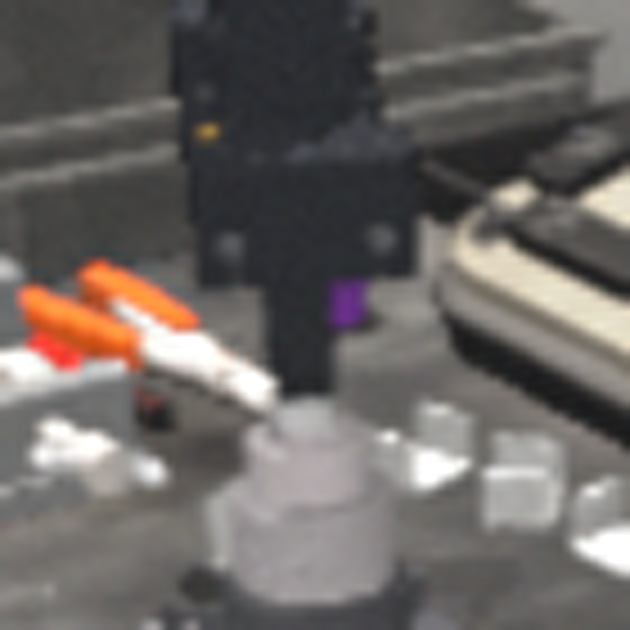

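```bash
python3 -m inch '1 0.0013 0 0.003 0; 1 0.0013 0 0.006 0; 1 0.0013 0 0.008 0; 1 0.0013 0 0.008 0';python3 -m inch '1 0 0 0.0015 0; 1 0 0 0.003 0; 1 0 0 0.003 0';python3 -m inch '1 0 0 0.001 0; 1 0 0 0.002 0; 1 0 0 0.002 0'
```

```text
clock: 56.5
tcp_pos: [523.0, 194.7, 97.1]
eef_rot: [0.004, 0.848, 0.53, -0.003]
ft_force: [1.0, 0.3, 0.4]
opening: 0.172
clock: 56.88
tcp_pos: [523.0, 194.7, 93.9]
eef_rot: [0.004, 0.848, 0.53, -0.003]
ft_force: [-0.1, 0.0, -1.2]
opening: 0.171
clock: 57.25
tcp_pos: [522.9, 194.6, 91.9]
eef_rot: [0.004, 0.848, 0.53, -0.003]
ft_force: [0.1, 0.8, -0.5]
opening: 0.172
```

```bash
python3 -m inch '1 0 0 0.001 0; 1 0 0 0.0015 0; 1 0 0 0.0015 0'
python3 - <<'E'
from h import *
f,K,T=cap("side");crop(f,280,190,340,240,12,"s42")
E
```

```text
clock: 57.62
tcp_pos: [523.0, 194.6, 90.8]
eef_rot: [0.004, 0.848, 0.529, -0.003]
ft_force: [-1.3, -0.8, 5.0]
opening: 0.173
```

View pics/s42.png

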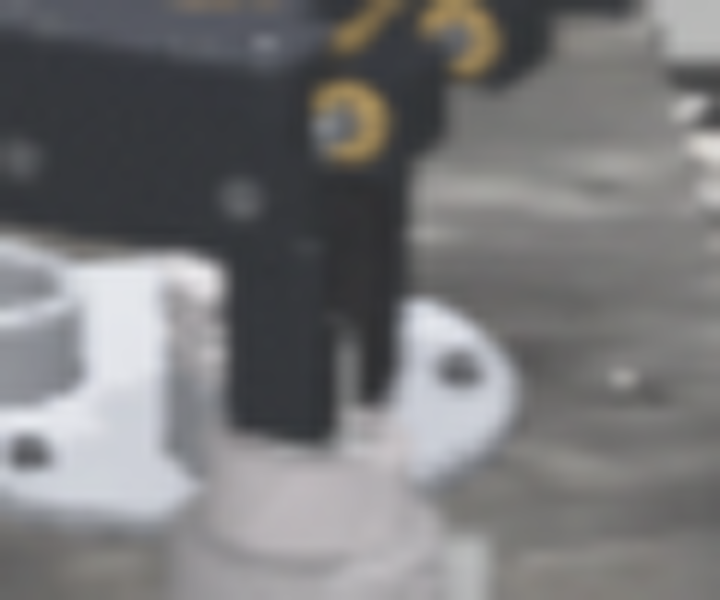

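Pin foot on the pocket floor at the expected height (90.8). Release and rise.

```bash
python3 -m inch '0.7 0 0 0 0; 0.5 0 0 0 0; 0.4 0 0 0 0; 0.4 0 0 -0.01 0; 0.4 0 0 -0.04 0; 0.4 0 0 -0.09 0; 0.4 0 0 -0.13 0; 0.4 0 0 -0.14 0;0.4 0 0 -0.14 0'
python3 - <<'E'
from h import *
f,K,T=cap("wrist");crop(f,180,140,390,300,3.7,"w43")
for c in([522.5,193.5,68],[522.9,194,88],[522.9,194,106]):print(((proj(K,T,c)-[180,140])*3.7).round())
f,K,T=cap("side");crop(f,270,180,350,260,8,"s43");f2,K2,T2=cap("scene");crop(f2,215,170,335,270,6,"c43")
E
```

```text
clock: 58.8
tcp_pos: [523.2, 195.8, 231.2]
eef_rot: [0.004, 0.848, 0.529, -0.002]
ft_force: [0.6, 0.1, -0.7]
opening: 0.604
[381. 195.]
[383. 214.]
[382. 233.]
```

View pics/w43.png

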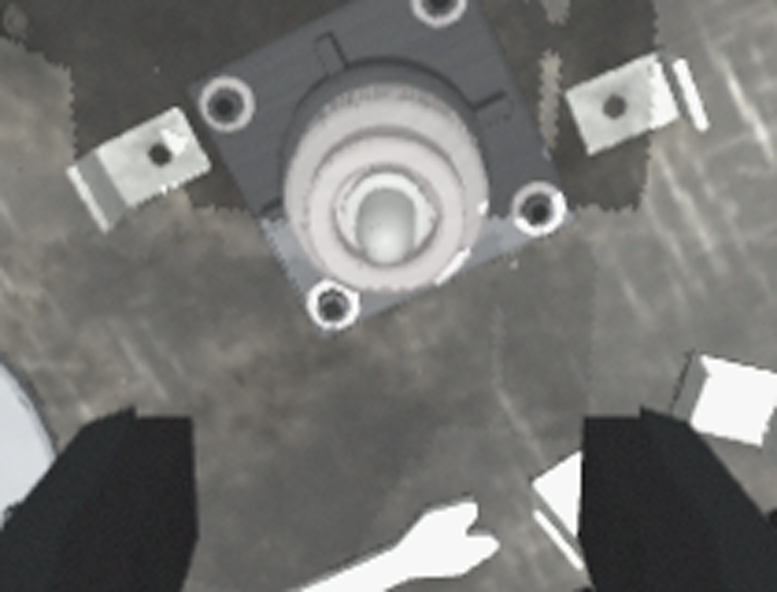

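View pics/s43.png

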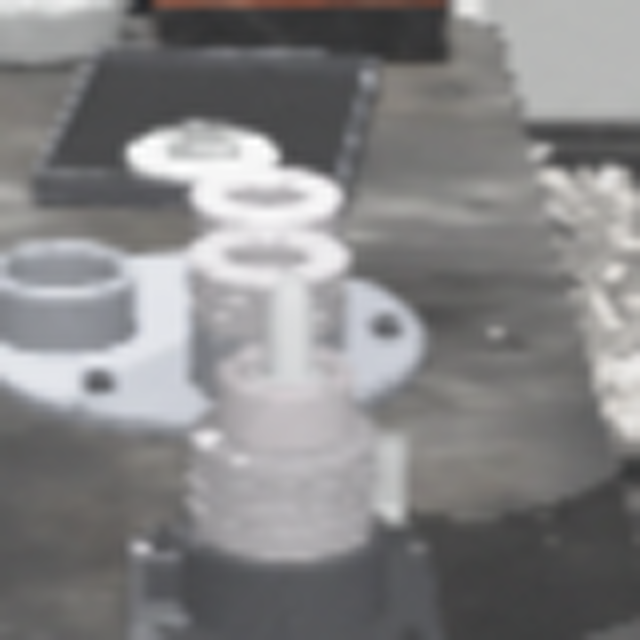

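View pics/c43.png

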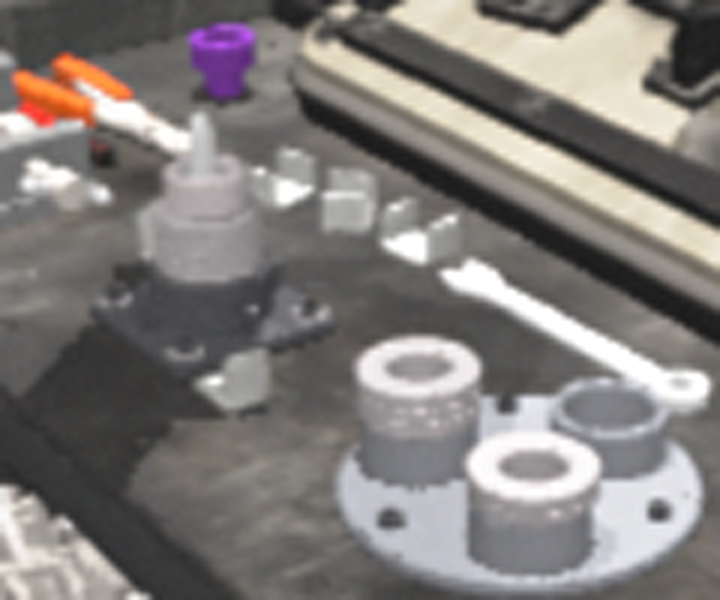

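Run:
```python
from h import *
f,K,T=cap("scene");f2,K2,T2=cap("side")
print(tri(ray(K,T,248.7,188.8),ray(K2,T2,306.3,214)))
print(sense()["ft_force"],arm.close_job())
```

```text
(array([522.06212052, 188.44151353, 117.59909393]), np.float64(0.037289186760061925))
the job is handed in; nothing more can be done
[-0.77192378  0.67207587 -0.33999939] None
```

I rebuilt the nest in the receiver as tall bush, seat and pin, with the low bush in the stand socket that was empty and the middle bush left where it was. I handed the job in at about 59 s; it reports no verdict.

**Order of work:** I set the pin and then the seat upright in the tray, apart from each other. Next I moved the low bush into the empty stand socket. I then fitted the tall bush, the seat and the pin in the receiver. Each part met firm contact at close to the height I expected before I released it.

**Last checks:**
- The final pictures show all parts upright, the gripper clear of them, and nothing else visibly moved.
- The two fixed cameras put the pin tip at z = 117.6 mm, against 118 mm expected.

**What failed or disagreed:**
- **Fingertip position:** The fingertips turned out to be level with the TCP, not 22 mm ahead of it. My first grip on the pin closed too high and missed without moving it; I corrected for this in every later grasp.
- **Camera offset:** The fixed cameras place the nest about 5–6 mm lower in y than the wrist camera does (188.4 against about 194 mm). I used the wrist camera and direct alignment in the images, and all three fits went in without side load.

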